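# Zero a gauge probe and hold it on the ring mark

### The arm

A 7-joint arm with a two-finger parallel gripper is mounted at the origin on a cart in front of the work surface, level with it; the furniture and walls round the work are solid. World frame = base frame: x ahead of the robot, y to its left, z up, the work surface at z = 0. Lengths are in m, angles in degrees, forces in N, time in s.
With the tool pointing down it reaches from about 0.4 to 0.875 m from the base axis. Payload 19.3 kg.
Tool frame: the origin (TCP) lies on the centre line of the jaws, within the pads' length; the fingertips stand 25 mm ahead of it and the grasp point (between the pads) lies 6 mm ahead of it; z points along the fingers, y is the direction in which the jaws open and shut (so a half turn about z gives the same grasp; the last joint's range is limited). The gripper opens to 85 mm and grips with 20 to 120 N. Pads are 22 mm wide; open, the fingers measure 114 mm over their backs; the gripper's body (76 mm by 85 mm) begins 54 mm behind the grasp point. The pads swing forward as they close: fully open they stand 13 mm farther back than shut.
Start: joints at [-80.627, 29.874, -2.08, 91.645, 1.215, 58.505, -6.463], TCP at [0.145, 0.608, 0.256] pointing down, gripper open.
Joint ranges: [-166.77, 166.77], [-17.47, 122.26], [-85.68, 81.53], [9.62, 139.38], [-72.42, 252.41], [9.2, 110.78], [-144.41, 144.41]. Speed limits (degrees/s): [108.29, 108.29, 136.94, 136.94, 172.46, 172.46, 172.46].

### API

Orientations are given as a 3x3 rotation matrix whose columns are the frame's x, y, z axes.
In Python, from cell import arm, snapshot, get_calibration gives the robot as it stands. The module is installed in compiled form; this text tells all that it offers.
- The arm moves only by the tool carry_out, never from a script. Its argument "targets" is one flat list of numbers, 5 for each row, row after row: the shift along the tool's x, y, z in m, then the turn about the tool's z in degrees, then the closure in counts, from 0 (fully open) to 255 (shut). In form: [tx, ty, tz, turn, hand, tx, ty, tz, turn, hand, ...]. A call has 1 to 8 rows; each row is the pose to reach, as a shift and turn from the pose commanded when the call began, along the tool's axes at that moment; what a row does not reach only later rows make up. A row lasts 1/8 s, in which the tool goes at most 62.5 mm and 10.7 degrees, less where a joint would pass 70% of its speed; a pose out of reach is approached as far as the arm can. A call with a gripper value outside its range is refused whole. The fingers move at their own pace and stop on an object; "newtons" is the grip in N (left out, the last holds). Time passes only in rows, so rows that repeat a pose let the fingers close. It gives the time, the measured TCP pose, the force and the opening at its end, in the units of the state.
- arm.observe(): the state, without advancing time (a new reading comes with each control period).
- snapshot(name): name is "scene" or "top" or "wrist"; returns the picture (400x640x3 uint8, blue, green, red); there is no depth.
- get_calibration(name): a dict with "camera_matrix" (3x3 intrinsics, pixels), "extrinsics" (4x4, takes a point from camera to world coordinates). Camera axes: x right, y up, looking along -z (the intrinsics and any distortion apply to the point x, -y, -z); pixel columns grow to the right and rows downward; lengths in m; the calibration is good to about 2 mm. A picture is of the moment at which its call begins: read the wrist's pose just before it. get_calibration takes no time and is no camera call; for the wrist camera it gives the pose at the moment of the call.
- arm.sign_off(): hands the job in, once; it reports no verdict.
The state is a dict: "t": time; "joint_pos": joint angles; "qd": joint speeds; "effort": joint torques, N m; "eef_pos": TCP position; "tool_rot": TCP orientation; "ft_force": force on the tool from outside, world axes, zero at the start; "moment": the same for the moment, N m; "grip_width": finger opening in m.
Only numpy, scipy, OpenCV 4.12 (cv2) and the standard library are available. Lean on these libraries where they do the work, as an engineer would, in place of code of your own. Each camera call takes 0.05 s, during which the arm holds its last target.

### The job

Take the gauge probe out of its wooden block, zero it by pressing its tip straight down on the round sprung pad until the pad is fully down, then set the tip inside the ring scribed on the sloping copper plate and hold it there, square to the plate, pressed gently so that the sprung tip is about half pushed in. Finish while still holding the probe steady on the ring; do not let go of it or put it down, and leave the other things on the bench alone.

Things in the scene. Friction and masses are not known exactly. Their poses are not given: they have to be found in the camera images.
- probe: Gauge probe, 0.18 kg, standing tip down in the wooden block. Origin: centre of its collar's underside; z: along the probe, away from the tip. z = 0 to 7 mm: steel collar 36 mm across; 7 to 57: grey ribbed square grip, 26 x 26 mm, sides along x and y; cap to 60. Below: steel nose 21 mm across down to z = -46, tapered over the last 8; then the sprung plunger, 6 mm across, round end at -60.
- probe_tip (a point): The round end of the probe's plunger (moves with the plunger): 60 mm below the probe's origin when free, up to 10 mm less when pushed in.
- plunger (a joint): How far the probe's plunger is pushed in, m: 0 free (14 mm stick out) to 0.010 fully in. Spring: starts to give at 1.5 N and rises 0.5 N per mm (4 N at half travel, 6.5 N fully in).
- tool_block: The wooden block that holds the probe, 80 x 70 x 66 mm high, fixed to the bench. Origin: centre of its underside. The probe's nose stands in its 24 mm through hole, the collar on its top; pull the probe straight up at least 65 mm to clear it. The four small holes are empty.
- pad_top (a point): Centre of the top face of the zeroing pad: a round sprung steel pad, 40 mm across, on a low round aluminium base fixed to the bench; 22 mm above the bench when up; this point moves down with the pad.
- pad (a joint): How far the zeroing pad is pressed down, m: 0 up to 0.006 fully down. It takes about 5 N to press it fully down and it springs back by itself. The probe's own plunger gives about 7 to 10 mm meanwhile, so the probe must come down 14 to 16 mm in all after touching it.
- test_plate: The copper plate, 94 x 84 x 3 mm, clipped on a steel sine table (base 130 x 110 mm) that is fixed to the bench. Origin: centre of its underside; z square to the plate, outwards; it slopes 25 degrees, low edge at -x, high edge at +x. Scribed on it: a ring, a cross and a square. Clips 4 mm proud at the middle of its y edges.
- ring_mark (a point): Centre of the scribed ring (16 mm across) on the upper face of the copper plate, at x = 14, y = -22, z = 3 mm in the plate's frame (high edge, -y side). The cross is at x = 14, y = 22, the square at x = -22, y = 0.
- flat_pliers: Bystander, to be left alone: blue-handled pliers, 52x142x13 mm, lying in front. Origin: centre of its underside.
- lighter: Bystander, to be left alone: lighter, 25x76x13 mm, lying in front. Origin: centre of its underside.
- copper_coil: Bystander, to be left alone: flat coil of copper wire, 67 mm across, 8 mm high, in front. Origin: centre of its underside.
- round_pliers: Bystander, to be left alone: red-handled pliers, 52x142x13 mm, lying in front. Origin: centre of its underside.
- bench_brush: Bystander, to be left alone: wooden brush, 40x186x18 mm, lying at the back. Origin: centre of its underside.
- ring_cone: Bystander, to be left alone: white porcelain cone, 46 mm across, 100 mm high, standing at the back. Origin: centre of its underside.
- doming_block: Bystander, to be left alone: 42 mm steel cube with round hollows, at the back. Origin: centre of its underside.
Things that resemble listed ones, but are neither listed nor needed, are in the scene too. Leave any red look-alike of the probe alone. Of the things that look like the part that bears pad_top, the smaller one is meant.

How it is judged:
By the outcome, as a careful person would: the job done as asked, in the order asked, and still so for the second after the job is handed in, while the arm keeps its last pose, push and grip.
It also fails if it takes over 51 s, if anything falls off the work surface, if the arm or the gripper's body presses on something with over 40 N, if the wrist force passes 120 N, or if a joint passes its speed limit or range.

## Working session

There is one attempt and no reset: what is moved stays moved. The work goes in short steps, Python scripts to look and compute and a tool call to move; the robot and the scene stay as the last step left them, time stands still between calls to the robot, and variables do not carry over. Pictures are saved under pics/ and viewed, and the job is handed in when it is done.

Besides the shell and the picture viewer there is one more tool, called after "Call:" by a JSON object that holds its "fn" and its "kwargs". carry_out: Moves the arm, as the interface text tells. Its arguments: {"type":"object","properties":{"targets":{"type":"array","items":{"type":"number"}},"newtons":{"type":"number"}},"required":["targets"]}

```bash
mkdir -p pics; ls; python3 - <<'E'
from cell import arm, snapshot, get_calibration
import cv2, json
o=arm.observe();print(o)
for n in ["scene","top","wrist"]:
    c=get_calibration(n);print(n,c)
    cv2.imwrite(f"pics/{n}0.png",snapshot(n))
E
```

```text
pics
{'t': 0.0, 'joint_pos': array([-80.62811825,  29.90898666,  -2.07963931,  91.67171982,
         1.21487808,  58.50463306,  -6.46325325]), 'qd': array([ 0.00377908, -0.00635907,  0.03642284,  0.02954486,  0.00028592,
        0.00740375, -0.04579155]), 'effort': array([-1.46565359e-03, -9.27100182e+01,  1.97923489e+00, -3.69919395e+01,
        1.77752436e-02,  8.40157358e-03, -2.11135250e-05]), 'eef_pos': array([0.14476224, 0.6077031 , 0.25574079]), 'tool_rot': array([[-9.72790582e-01,  2.31686119e-01, -1.61073012e-04],
       [ 2.31686154e-01,  9.72789973e-01, -1.09270238e-03],
       [-9.64737614e-05, -1.10028897e-03, -9.99999390e-01]]), 'ft_force': array([-0.9227986 ,  0.47643174,  0.61352966]), 'moment': array([ 0.01598713, -0.0144257 , -0.02210596]), 'grip_width': 0.08530827711914307}
scene {'camera_matrix': array([[383.16485797,   0.        , 322.24951042],
       [  0.        , 383.16485797, 206.90001771],
       [  0.        ,   0.        ,   1.        ]]), 'extrinsics': array([[ 0.79625665,  0.33832991, -0.50150595,  0.02508164],
       [-0.60491827,  0.45489957, -0.65355
[... 318 characters left out ...]
, 'extrinsics': array([[-0.0147955 ,  0.99551871, -0.09340014,  0.48702877],
       [-0.99982603, -0.01579096, -0.00992796,  0.18534896],
       [-0.01135835,  0.093237  ,  0.99557915,  0.90994932],
       [ 0.        ,  0.        ,  0.        ,  1.        ]])}
wrist {'camera_matrix': array([[349.36357211,   0.        , 320.85532766],
       [  0.        , 349.36357211, 196.88784424],
       [  0.        ,   0.        ,   1.        ]]), 'extrinsics': array([[ 0.23268988, -0.93514027, -0.26714809,  0.07686774],
       [ 0.97255025,  0.22340151,  0.06509817,  0.6248957 ],
       [-0.00119463, -0.27496263,  0.96145417,  0.37343654],
       [ 0.        ,  0.        ,  0.        ,  1.        ]])}
```

View pics/scene0.png

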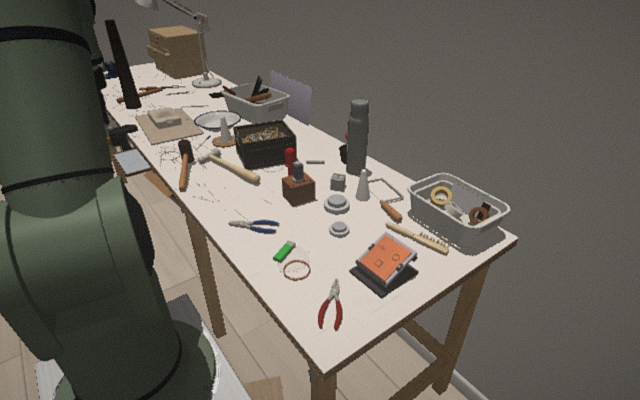

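View pics/top0.png

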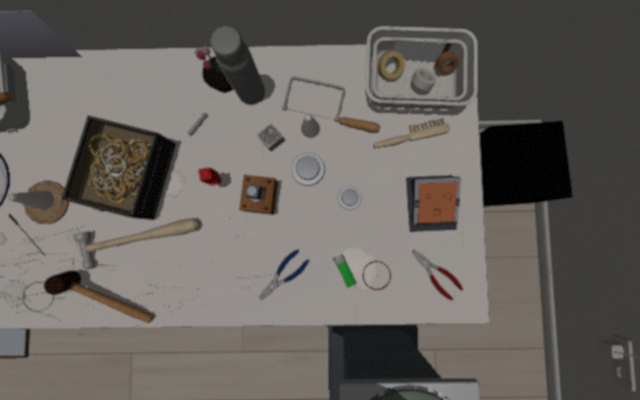

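View pics/wrist0.png

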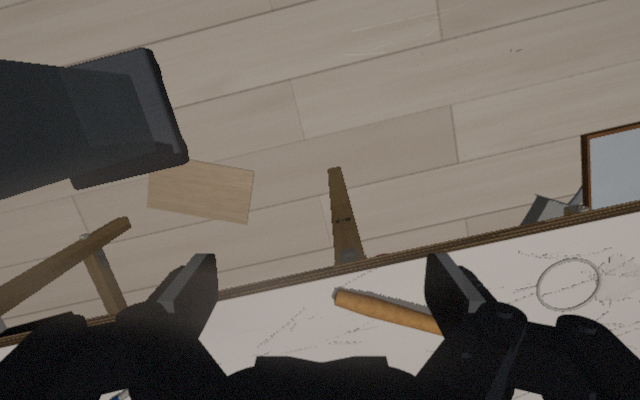

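Both overview images show the same layout:
- **Probe:** it stands in the wooden block at about (258,194) in top and (298,187) in scene. A red look-alike is at (209,176) in top.
- **Pads:** there are two, a larger one at (308,168) and a smaller one at (349,197).
- **Plate:** the copper plate is at (437,202).

I'll confirm each in enlarged crops.

```bash
python3 - <<'E'
import cv2, numpy as np
t=cv2.imread('pics/top0.png'); s=cv2.imread('pics/scene0.png')
a=cv2.resize(t[140:240,185:385],None,fx=4,fy=4,interpolation=cv2.INTER_CUBIC)
cv2.imwrite('pics/ctop.png',cv2.convertScaleAbs(a,alpha=1.7))
b=cv2.resize(t[160:245,390:480],None,fx=4,fy=4,interpolation=cv2.INTER_CUBIC)
c=cv2.resize(s[220:305,340:430],None,fx=4,fy=4,interpolation=cv2.INTER_CUBIC)
cv2.imwrite('pics/cplate.png',np.hstack([cv2.convertScaleAbs(b,alpha=1.5),c]))
d=cv2.resize(s[140:245,265:365],None,fx=5,fy=5,interpolation=cv2.INTER_CUBIC)
cv2.imwrite('pics/cscene.png',d)
E
```

```text
(no output)
```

View pics/ctop.png

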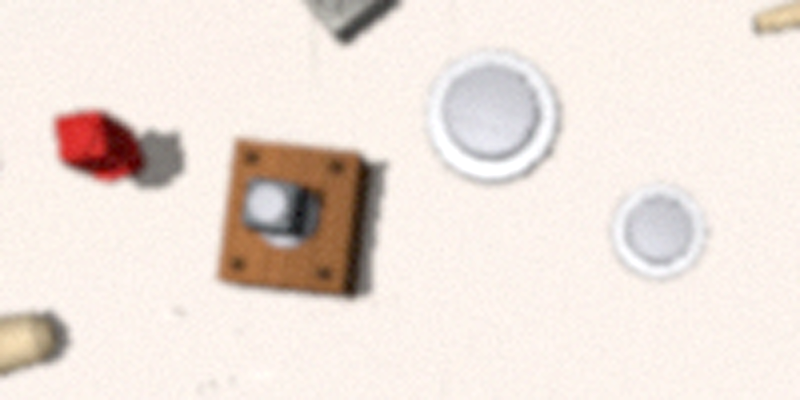

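View pics/cplate.png

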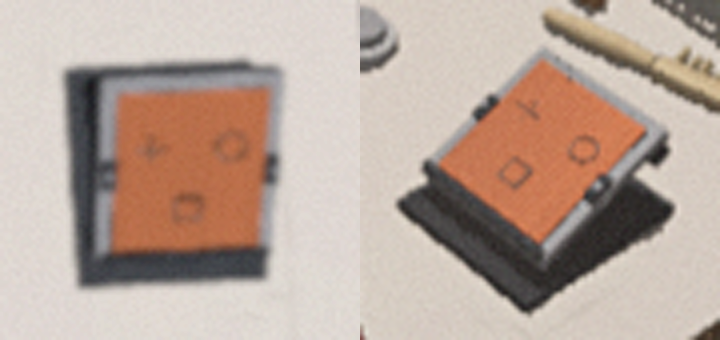

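View pics/cscene.png

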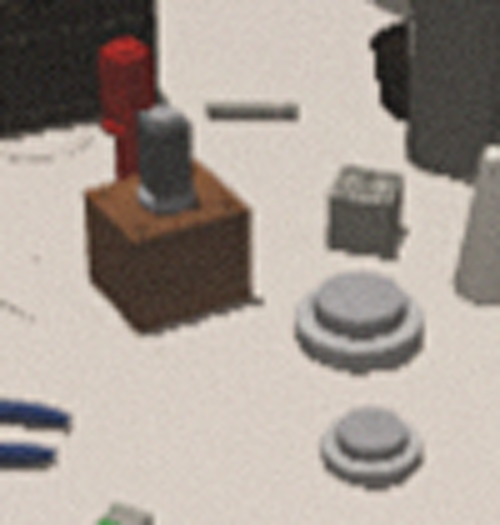

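```bash
cat > h.py <<'E'
import numpy as np, cv2
from cell import arm, snapshot, get_calibration
def ray(c,px):
    K=c["camera_matrix"];E=c["extrinsics"]
    d=np.array([(px[0]-K[0,2])/K[0,0],-(px[1]-K[1,2])/K[1,1],-1.])
    return E[:3,3],E[:3,:3]@d
def onz(c,px,z):
    o,d=ray(c,px);return o+d*(z-o[2])/d[2]
def tri(obs):
    A=np.zeros((3,3));b=np.zeros(3);L=[]
    for c,px in obs:
        o,d=ray(c,px);d=d/np.linalg.norm(d);P=np.eye(3)-np.outer(d,d);A+=P;b+=P@o;L.append((o,P))
    x=np.linalg.solve(A,b);return x,[round(1000*float(np.linalg.norm(P@(x-o))),1) for o,P in L]
def proj(c,p):
    K=c["camera_matrix"];E=c["extrinsics"]
    q=E[:3,:3].T@(np.asarray(p,float)-E[:3,3]);q=np.array([q[0],-q[1],-q[2]]);q=K@q;return q[:2]/q[2]
E
python3 - <<'E'
from h import *
np.set_printoptions(precision=4,suppress=True)
T=get_calibration("top");S=get_calibration("scene")
ct=lambda x,y:(x/4+185-.375,y/4+140-.375)
cs=lambda x,y:(x/5+265-.4,y/5+140-.4)
C=[onz(T,ct(*p),.066) for p in [(237,140),(362,153),(347,295),(219,278)]]
for p in C:print('blk',p)
print('ctr',np.mean(C,0),[np.linalg.norm(C[i]-C[(i+1)%4]) for i in range(4)])
for i in range(4):
    d=C[(i+1)%4]-C[i];print('edge',np.degrees(np.arctan2(d[1],d[0])))
print('cap z.126',onz(T,ct(268,204),.126), tri([(T,ct(268,204)),(S,cs(163,110))]))
print('pad',onz(T,ct(658,230),.022), tri([(T,ct(658,230)),(S,cs(373,432))]))
print('bigpad',onz(T,ct(490,110),.022))
b=lambda x,y:(x/4+390-.375,y/4+160-.375); c=lambda x,y:((x-360)/4+340-.375,y/4+220-.375)
P={}
for n,p,q in [('ring',(231,147),(584,150)),('cross',(153,147),(528,110)),('sq',(188,208),(515,172))]:
    P[n],e=tri([(T,b(*p)),(S,c(*q))]);print(n,P[n],e)
n=np.cross(P['ring']-P['sq'],P['cross']-P['sq']);n/=np.linalg.norm(n);print('n',n,np.degrees(np.arccos(abs(n[2]))))
print('dists',np.linalg.norm(P['ring']-P['cross']),np.linalg.norm(P['ring']-P['sq']),np.linalg.norm(P['cross']-P['sq']))
d=P['cross']-P['ring'];print('plate y yaw',np.degrees(np.arctan2(d[1],d[0]))-90)
E
```

```text
blk [0.623  0.3623 0.066 ]
blk [0.6146 0.2925 0.066 ]
blk [0.5356 0.3011 0.066 ]
blk [0.5461 0.3719 0.066 ]
ctr [0.5798 0.332  0.066 ] [np.float64(0.07024116051569872), np.float64(0.07941463549419639), np.float64(0.07159339811155113), np.float64(0.07752332390301307)]
edge -96.92223653998886
edge 173.78714519252034
edge 81.56824285906373
edge -7.176613758993641
cap z.126 [0.5798 0.3335 0.126 ] (array([0.5802, 0.3324, 0.129 ]), [0.9, 0.9])
pad [0.5732 0.126  0.022 ] (array([0.5748, 0.1248, 0.0186]), [1.6, 1.6])
bigpad [0.6454 0.2229 0.022 ]
ring [ 0.5682 -0.0894  0.0618] [0.9, 0.9]
cross [ 0.5678 -0.0453  0.0625] [0.4, 0.4]
sq [ 0.5353 -0.0683  0.0472] [0.6, 0.6]
n [-0.4164 -0.0188  0.909 ] 24.63488806104585
dists 0.0441089356595702 0.04170328016909139 0.04265309895504721
plate y yaw 0.48706347362403335
```

The three scribed marks triangulate well: 24.6° slope and 44, 42 and 43 mm spacings. The small pad is at (0.573, 0.126) and the probe at (0.580, 0.333). Next I'll go above the probe and look with the wrist camera.

Call:
{"fn": "carry_out", "kwargs": {"targets": [-0.058,-0.02,0,-1,0,-0.116,-0.04,0,-2,0,-0.174,-0.06,0,-3,0,-0.232,-0.08,0,-4,0,-0.29,-0.1,0,-5,0,-0.348,-0.12,0,-6,0,-0.406,-0.14,0,-6.4,0,-0.464,-0.159,0,-6.4,0]}}

```text
t: 1.15
eef_pos: [0.5608, 0.3445, 0.2562]
tool_rot: [[-0.993, 0.122, -0.0], [0.122, 0.993, 0.0], [0.0, -0.0, -1.0]]
ft_force: [1.4, 0.9, -0.7]
grip_width: 0.0853
```

```bash
python3 - <<'E'
from h import *
np.set_printoptions(precision=4,suppress=True)
o=arm.observe();print(o['t'],o['eef_pos'],o['tool_rot'],o['joint_pos'])
c=get_calibration("wrist");im=snapshot("wrist");cv2.imwrite('pics/w1.png',im)
np.savez('pics/w1.npz',K=c['camera_matrix'],E=c['extrinsics'])
E
```

```text
1.15 [0.5608 0.3445 0.2562] [[-0.9926  0.1217 -0.0002]
 [ 0.1217  0.9926  0.    ]
 [ 0.0002 -0.     -1.    ]] [-37.3856  33.0033   1.0517  86.2904  -0.6636  60.7195  46.8327]
```

View pics/w1.png

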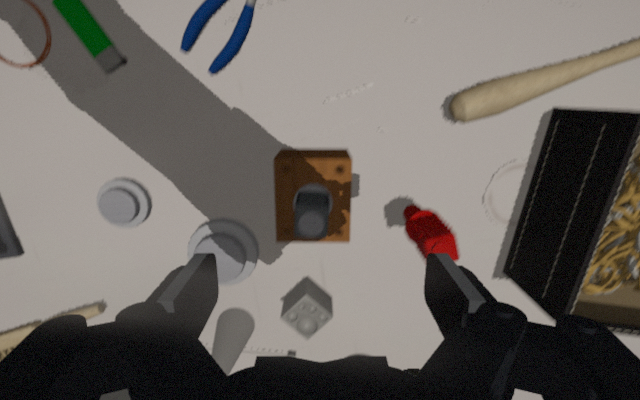

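The probe is at (312,210) between the fingers, in the block at (313,195), with the red look-alike at (430,235). The small pad is at (123,202). I'll enlarge to read the yaw of the grip.

```bash
python3 - <<'E'
from h import *
im=cv2.imread('pics/w1.png')
a=cv2.resize(im[140:250,265:365],None,fx=5,fy=5,interpolation=cv2.INTER_CUBIC)
b=cv2.resize(im[165:275,85:185],None,fx=3,fy=5,interpolation=cv2.INTER_CUBIC)
cv2.imwrite('pics/cw1.png',np.hstack([cv2.convertScaleAbs(a,alpha=1.8),b]))
E
```

```text
(no output)
```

View pics/cw1.png

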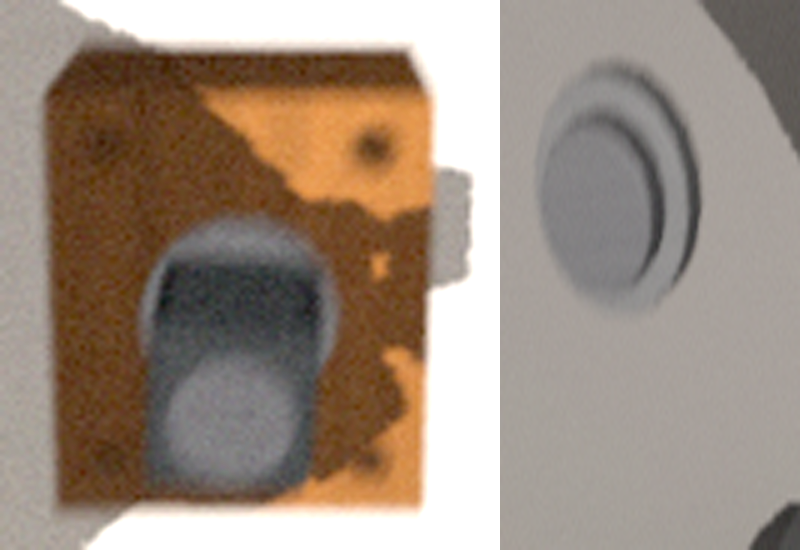

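```bash
python3 - <<'E'
from h import *
np.set_printoptions(precision=4,suppress=True)
f=np.load('pics/w1.npz');c=dict(camera_matrix=f['K'],extrinsics=f['E'])
w=lambda x,y:(x/5+265-.4,y/5+140-.4)
cap=onz(c,w(232,413),.126);print('cap',cap)
C=[onz(c,w(*p),.066) for p in [(48,95),(432,95),(422,505),(58,505)]];print('blk',np.mean(C,0));print(np.array(C))
print('collar arc L/R mid',onz(c,w(238,310),.070))
print('pad',onz(c,((600-500)/3+85-.3,205/5+165-.4),.022))
o=arm.observe();R=o['tool_rot']
print('move', R.T@(np.array([*cap[:2],.104])-o['eef_pos']), R.T@(np.array([.5798,.3325,.104])-o['eef_pos']))
E
```

```text
cap [0.5806 0.3353 0.126 ]
blk [0.5818 0.335  0.066 ]
[[0.5386 0.3062 0.066 ]
 [0.547  0.3739 0.066 ]
 [0.625  0.3642 0.066 ]
 [0.6165 0.2955 0.066 ]]
collar arc L/R mid [0.5811 0.3348 0.07  ]
pad [0.5745 0.1278 0.022 ]
move [-0.0127 -0.0002  0.152 ] [-0.0123 -0.0031  0.152 ]
```

```bash
python3 - <<'E'
from h import *
np.set_printoptions(precision=4,suppress=True)
o=arm.observe();print(o['t'],o['eef_pos'],o['qd']);R=o['tool_rot'];print(R)
print('move', R.T@(np.array([.5803,.3342,.104])-o['eef_pos']))
E
```

```text
1.2 [0.5675 0.3377 0.256 ] [-2.4787 -1.601   1.1888  3.9206  1.0355 -2.1952 -7.5371]
[[-0.9916  0.1293  0.0031]
 [ 0.1293  0.9916 -0.0036]
 [-0.0036 -0.0031 -1.    ]]
move [-0.0126 -0.0013  0.152 ]
```

Call:
{"fn": "carry_out", "kwargs": {"targets": [0,0,0.04,0,0,0,0,0.06,0,0,0,0,0.06,0,0]}}

```text
t: 1.58
eef_pos: [0.5587, 0.3453, 0.1948]
tool_rot: [[-0.993, 0.122, -0.002], [0.122, 0.993, -0.002], [0.002, -0.002, -1.0]]
ft_force: [0.2, 0.8, -0.5]
grip_width: 0.0852
```

```bash
python3 - <<'E'
from h import *
np.set_printoptions(precision=4,suppress=True)
c=get_calibration("wrist");im=snapshot("wrist");cv2.imwrite('pics/w2.png',im)
np.savez('pics/w2.npz',K=c['camera_matrix'],E=c['extrinsics'])
o=arm.observe();print(o['t'],o['eef_pos'],o['qd']);R=o['tool_rot'];print(R)
print('move', R.T@(np.array([.5803,.3342,.104])-o['eef_pos']))
a=cv2.resize(im[100:320,200:440],None,fx=3,fy=3,interpolation=cv2.INTER_CUBIC)
cv2.imwrite('pics/cw2.png',cv2.convertScaleAbs(a,alpha=1.6))
E
```

```text
1.625 [0.5592 0.3458 0.1962] [-0.0809 -1.3543  0.1    -1.0834  0.0412  0.3126 -0.0232]
[[-0.9926  0.1218 -0.0007]
 [ 0.1218  0.9926 -0.0006]
 [ 0.0006 -0.0006 -1.    ]]
move [-0.0224 -0.0089  0.0922]
```

View pics/cw2.png

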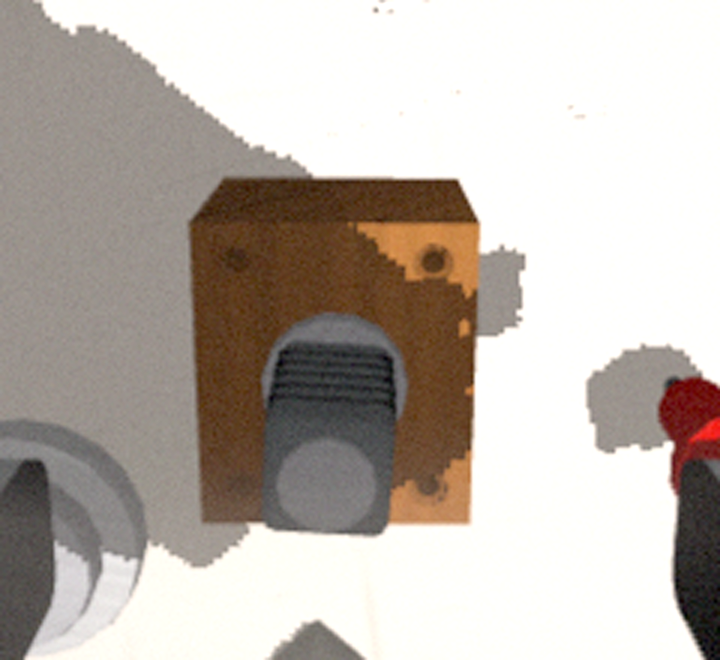

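```bash
python3 - <<'E'
from h import *
np.set_printoptions(precision=4,suppress=True)
f=np.load('pics/w2.npz');c=dict(camera_matrix=f['K'],extrinsics=f['E'])
w=lambda x,y:(x/3+200-.33,y/3+100-.33)
cap=onz(c,w(326,486),.126);print('cap',cap,'collar',onz(c,w(335,385),.073))
C=np.array([onz(c,w(*p),.066) for p in [(190,221),(479,221),(470,523),(203,523)]]);print('blk',C.mean(0));print(C)
e=C[2]-C[1];print(np.degrees(np.arctan2(e[1],e[0])));e=C[3]-C[0];print(np.degrees(np.arctan2(e[1],e[0])))
g=onz(c,w(390,531),.124)-onz(c,w(263,527),.124);print('grip edge',np.degrees(np.arctan2(g[1],g[0])),np.linalg.norm(g))
o=arm.observe();R=o['tool_rot'];print('move', R.T@(np.array([cap[0],cap[1],.104])-o['eef_pos']))
E
```

```text
cap [0.5804 0.3359 0.126 ] collar [0.5796 0.3363 0.073 ]
blk [0.5805 0.3361 0.066 ]
[[0.5364 0.3067 0.066 ]
 [0.5449 0.3755 0.066 ]
 [0.6246 0.3657 0.066 ]
 [0.6161 0.2965 0.066 ]]
-7.008330854455226
-7.2254831778996405
grip edge 81.0124630245869 0.02539398474397343
move [-0.0222 -0.0071  0.0922]
```

Call:
{"fn": "carry_out", "kwargs": {"targets": [-0.022,-0.007,0,-0.5,0,-0.022,-0.007,0.04,-0.5,0,-0.022,-0.007,0.08,-0.5,0,-0.022,-0.007,0.092,-0.5,0,-0.022,-0.007,0.092,-0.5,120,-0.022,-0.007,0.092,-0.5,255,-0.022,-0.007,0.092,-0.5,255,-0.022,-0.007,0.092,-0.5,255], "newtons": 50}}

```text
t: 2.62
eef_pos: [0.5809, 0.3364, 0.1056]
tool_rot: [[-0.994, 0.113, 0.001], [0.113, 0.994, 0.001], [-0.001, 0.001, -1.0]]
ft_force: [-0.3, -0.3, 8.0]
grip_width: 0.0256
```

Call:
{"fn": "carry_out", "kwargs": {"targets": [0,0,0,0,255,0,0,0,0,255]}}

```text
t: 2.88
eef_pos: [0.5809, 0.3365, 0.1056]
tool_rot: [[-0.994, 0.113, 0.001], [0.113, 0.994, 0.001], [-0.001, 0.001, -1.0]]
ft_force: [-0.7, -1.1, 8.2]
grip_width: 0.0253
```

```bash
python3 - <<'E'
from h import *
np.set_printoptions(precision=4,suppress=True)
im=snapshot("wrist");s=snapshot("scene")
o=arm.observe();print(o['t'],o['eef_pos'],o['ft_force'],o['grip_width'])
b=cv2.resize(s[130:220,260:360],(444,400),interpolation=cv2.INTER_CUBIC)
cv2.imwrite('pics/g1.png',np.hstack([im[:, 150:500],b]))
E
```

```text
2.975 [0.5809 0.3364 0.1056] [-1.4267 -1.5177  8.2974] 0.02550218575748395
```

View pics/g1.png

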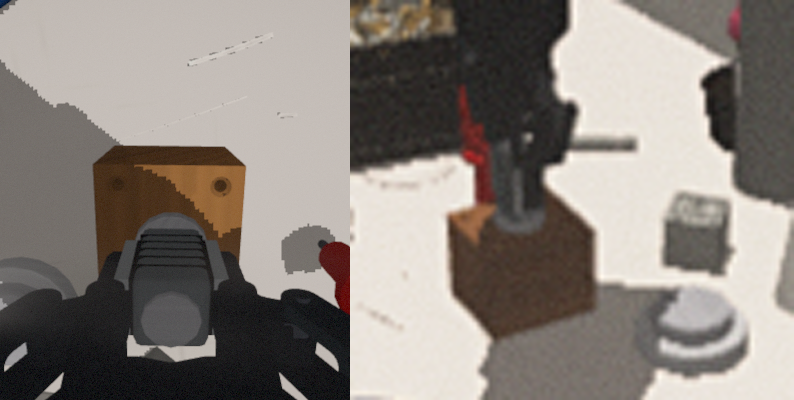

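The probe is gripped square (25.5 mm opening) and still seated on the block. Now I'll lift it straight up and carry it over the small pad.

Call:
{"fn": "carry_out", "kwargs": {"targets": [0,0,-0.02,0,255,0,0,-0.06,0,255,0,0,-0.1,0,255,0,0,-0.11,0,255,-0.004,-0.05,-0.11,0,255,-0.009,-0.11,-0.11,0,255,-0.014,-0.17,-0.11,0,255,-0.017,-0.209,-0.09,0,255], "newtons": 70}}

```text
t: 3.98
eef_pos: [0.5739, 0.1236, 0.1954]
tool_rot: [[-0.993, 0.115, 0.002], [0.115, 0.993, -0.0], [-0.002, 0.0, -1.0]]
ft_force: [1.0, 0.3, -2.4]
grip_width: 0.0251
```

Call:
{"fn": "carry_out", "kwargs": {"targets": [0,0,0,0,255,0,0,0,0,255,0,0,0,0,255]}}

```text
t: 4.35
eef_pos: [0.5736, 0.1279, 0.1946]
tool_rot: [[-0.994, 0.112, 0.0], [0.112, 0.994, 0.001], [-0.0, 0.001, -1.0]]
ft_force: [-0.6, -0.3, -2.6]
grip_width: 0.0251
```

```bash
cat > look.py <<'E'
from h import *
import sys,pickle
np.set_printoptions(precision=4,suppress=True)
n=sys.argv[1]
o=arm.observe();D={}
for k in ["wrist","scene","top"]:
    c=get_calibration(k);im=snapshot(k);D[k]=(c,im);cv2.imwrite(f'pics/{n}_{k}.png',im)
pickle.dump((o,D),open(f'pics/{n}.pkl','wb'))
print(o['t'],o['eef_pos'],o['ft_force'],o['grip_width']);print(o['tool_rot'])
# crops around the TCP tip region
R=o['tool_rot'];tip=o['eef_pos']+R@np.array([0,0,.06])
out=[]
for k in ["scene","top"]:
    c,im=D[k];u,v=proj(c,tip).astype(int);x0=max(0,u-50);y0=max(0,v-50)
    print(k,'crop origin',x0,y0,'scale 4')
    out.append(cv2.resize(im[y0:y0+100,x0:x0+100],None,fx=4,fy=4,interpolation=cv2.INTER_CUBIC))
h=min(a.shape[0] for a in out)
cv2.imwrite(f'pics/{n}_c.png',cv2.convertScaleAbs(np.hstack([a[:h] for a in out]),alpha=1.4))
E
python3 look.py p1
```

```text
4.35 [0.5736 0.1279 0.1946] [-0.6201 -0.2878 -2.6387] 0.025056949742678195
[[-0.9938  0.1116  0.0003]
 [ 0.1116  0.9938  0.0005]
 [-0.0002  0.0005 -1.    ]]
scene crop origin 288 140 scale 4
top crop origin 301 141 scale 4
```

View pics/p1_c.png

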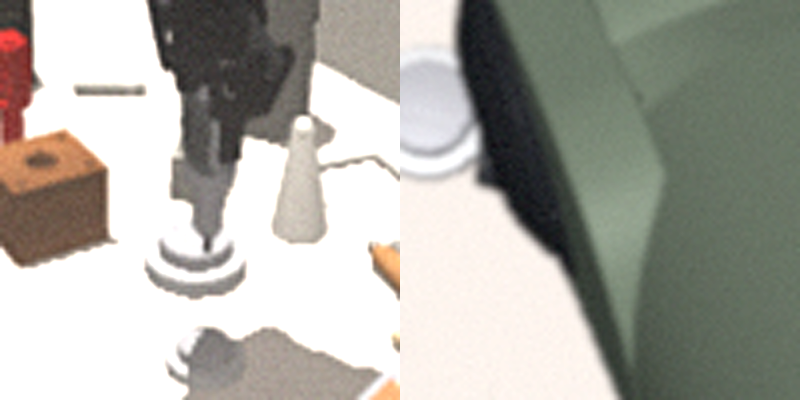

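View pics/p1_wrist.png

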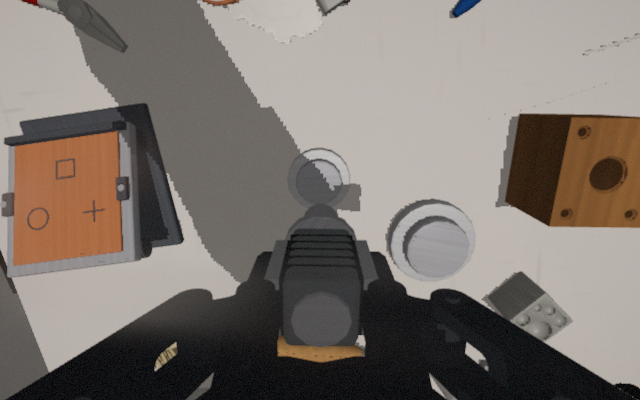

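```bash
python3 - <<'E'
from h import *
import pickle
np.set_printoptions(precision=4,suppress=True)
o,D=pickle.load(open('pics/p1.pkl','rb'));W,S,T=[D[k][0] for k in('wrist','scene','top')]
im=D['wrist'][1]
a=cv2.resize(im[140:220,270:370],None,fx=4,fy=4,interpolation=cv2.INTER_CUBIC)
b=cv2.resize(im[100:290,0:190],None,fx=400/190,fy=400/190,interpolation=cv2.INTER_CUBIC)
cv2.imwrite('pics/c3.png',np.hstack([cv2.copyMakeBorder(cv2.convertScaleAbs(a,alpha=1.6),0,80,0,0,cv2.BORDER_CONSTANT),b]))
print('pad',onz(W,(319,180),.022),'base',onz(W,(319.5,181),.012))
R=o['tool_rot'];print('tip expected px scene',proj(S,o['eef_pos']+R@[0,0,.0996]),'seen 339.3 201.6')
for n,p,q,w in [('ring',(231,147),(584,150),(38,217)),('cross',(153,147),(528,110),(94,211)),('sq',(188,208),(515,172),(66,168))]:
    print(n,tri([(T,(p[0]/4+389.6,p[1]/4+159.6)),(S,((q[0]-360)/4+339.6,q[1]/4+219.6)),(W,w)]))
E
```

```text
pad [0.5716 0.1274 0.022 ] base [0.5749 0.1274 0.012 ]
tip expected px scene [338.4504 202.779 ] seen 339.3 201.6
ring (array([ 0.5682, -0.0889,  0.0605]), [0.6, 1.6, 1.3])
cross (array([ 0.568 , -0.0446,  0.0612]), [1.3, 0.6, 1.3])
sq (array([ 0.5354, -0.0675,  0.0456]), [0.9, 1.4, 1.6])
```

View pics/c3.png

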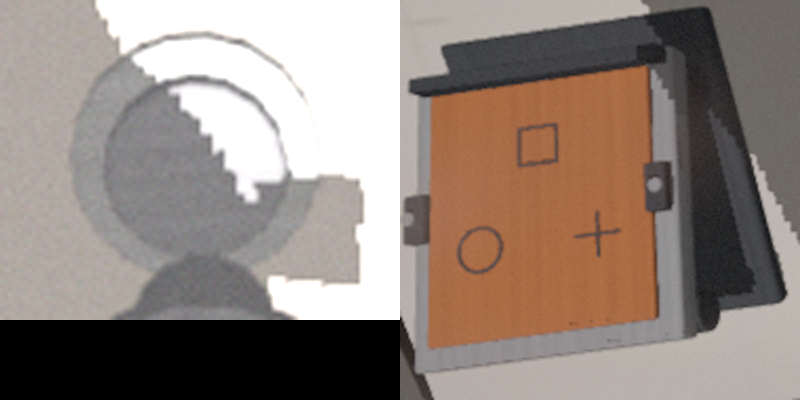

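Call:
{"fn": "carry_out", "kwargs": {"targets": [0,0,0.04,0,255,0,0,0.066,0,255,0,0,0.072,0,255,0,0,0.078,0,255,0,0,0.083,0,255,0,0,0.086,0,255,0,0,0.086,0,255,0,0,0.086,0,255]}}

```text
t: 5.5
eef_pos: [0.5738, 0.1267, 0.1087]
tool_rot: [[-0.994, 0.113, 0.001], [0.113, 0.994, 0.0], [-0.001, 0.0, -1.0]]
ft_force: [-0.4, 1.1, 3.8]
grip_width: 0.0255
```

```bash
python3 look.py p2
```

```text
5.5 [0.5738 0.1267 0.1087] [-0.4203  1.1292  3.7558] 0.025512931439676038
[[-0.9936  0.1131  0.0006]
 [ 0.1131  0.9936  0.0003]
 [-0.0006  0.0003 -1.    ]]
scene crop origin 288 167 scale 4
top crop origin 299 145 scale 4
```

View pics/p2_c.png

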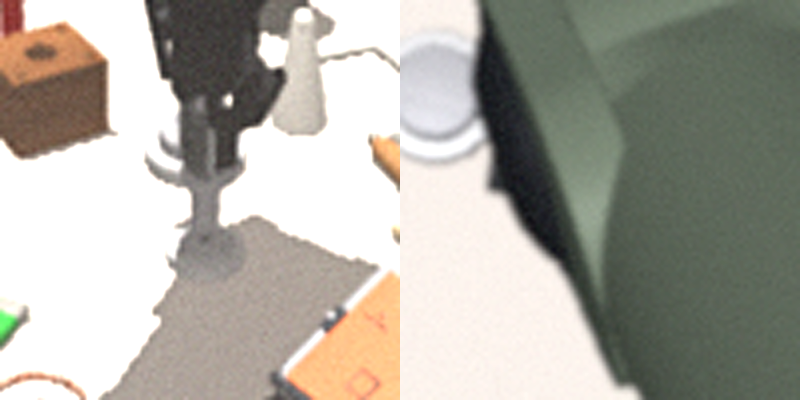

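View pics/p2_wrist.png

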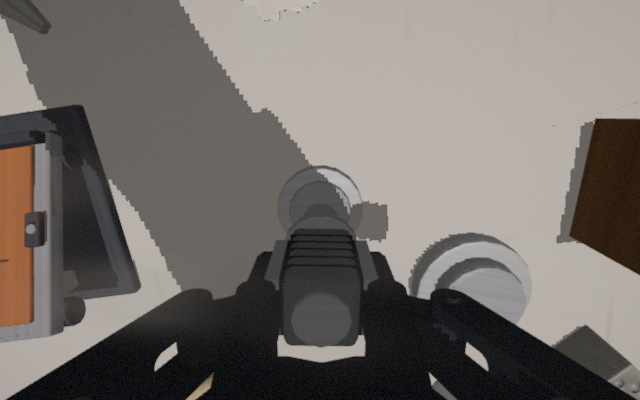

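Call:
{"fn": "carry_out", "kwargs": {"targets": [0,0,0.001,0,255,0,0,0.0015,0,255,0,0,0.0015,0,255]}}

```text
t: 6.02
eef_pos: [0.5737, 0.1266, 0.1068]
tool_rot: [[-0.994, 0.113, 0.0], [0.113, 0.994, 0.0], [-0.0, 0.0, -1.0]]
ft_force: [1.1, 1.9, 3.4]
grip_width: 0.0255
```

Call:
{"fn": "carry_out", "kwargs": {"targets": [0,0,0.001,0,255,0,0,0.001,0,255]}}

```text
t: 6.28
eef_pos: [0.5736, 0.1266, 0.1058]
tool_rot: [[-0.994, 0.113, 0.0], [0.113, 0.994, 0.0], [-0.0, 0.0, -1.0]]
ft_force: [-0.5, 1.5, 3.5]
grip_width: 0.0251
```

Call:
{"fn": "carry_out", "kwargs": {"targets": [0,0,0.001,0,255,0,0,0.001,0,255,0,0,0.001,0,255]}}

```text
t: 6.65
eef_pos: [0.5737, 0.1266, 0.1049]
tool_rot: [[-0.994, 0.113, 0.0], [0.113, 0.994, 0.0], [-0.0, 0.0, -1.0]]
ft_force: [-0.1, 1.4, 5.4]
grip_width: 0.0254
```

```bash
python3 look.py p3
```

```text
6.65 [0.5737 0.1266 0.1049] [-0.1154  1.3599  5.3537] 0.025374546167998033
[[-0.9936  0.1131  0.0003]
 [ 0.1131  0.9936  0.0001]
 [-0.0002  0.0001 -1.    ]]
scene crop origin 288 168 scale 4
top crop origin 299 145 scale 4
```

View pics/p3_c.png

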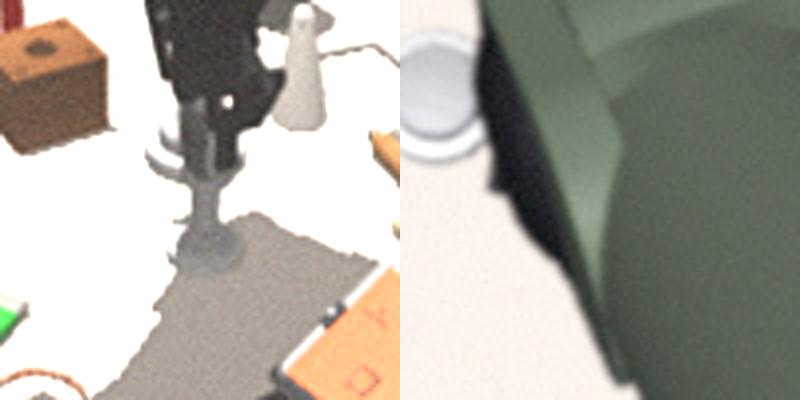

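Call:
{"fn": "carry_out", "kwargs": {"targets": [0,0,0.0008,0,255,0,0,0.0008,0,255]}}

```text
t: 7.05
eef_pos: [0.5738, 0.1267, 0.1044]
tool_rot: [[-0.994, 0.113, 0.001], [0.113, 0.994, 0.0], [-0.001, 0.0, -1.0]]
ft_force: [-1.7, 1.0, 12.2]
grip_width: 0.0252
```

The force rose steeply to about 15 N net at the bottom, so both the plunger and the pad are fully down and the probe is zeroed. The tool can't be tilted by the interface, so I have to lean the probe 25° within the jaws. To do that I'll use a light grip and draw its nose against the rear edge of the fixed wooden block.

Call:
{"fn": "carry_out", "kwargs": {"targets": [0,0,-0.02,0,255,0,0,-0.06,0,255,-0.004,0.02,-0.1,0,255,-0.012,0.07,-0.1,0,255,-0.024,0.125,-0.1,0,255,-0.034,0.175,-0.1,0,255,-0.041,0.207,-0.1,0,255,-0.041,0.207,-0.1,0,255]}}

```text
t: 8.05
eef_pos: [0.637, 0.33, 0.2024]
tool_rot: [[-0.994, 0.11, -0.002], [0.11, 0.994, -0.0], [0.002, -0.0, -1.0]]
ft_force: [-0.7, -0.0, -2.5]
grip_width: 0.0252
```

Call:
{"fn": "carry_out", "kwargs": {"targets": [0,0,0.03,0,255,0,0,0.06,0,255,0,0,0.078,0,255,0,0,0.078,0,255,0,0,0.078,0,255]}}

```text
t: 8.68
eef_pos: [0.6383, 0.3276, 0.1271]
tool_rot: [[-0.994, 0.113, 0.001], [0.113, 0.994, 0.0], [-0.001, 0.001, -1.0]]
ft_force: [-0.4, 1.0, -2.0]
grip_width: 0.025
```

```bash
python3 look.py t1
```

```text
8.675 [0.6383 0.3276 0.1271] [-0.3676  1.0071 -1.9829] 0.02503769446848341
[[-0.9935  0.1135  0.0012]
 [ 0.1135  0.9935  0.0005]
 [-0.0011  0.0006 -1.    ]]
scene crop origin 263 124 scale 4
top crop origin 209 117 scale 4
```

View pics/t1_c.png

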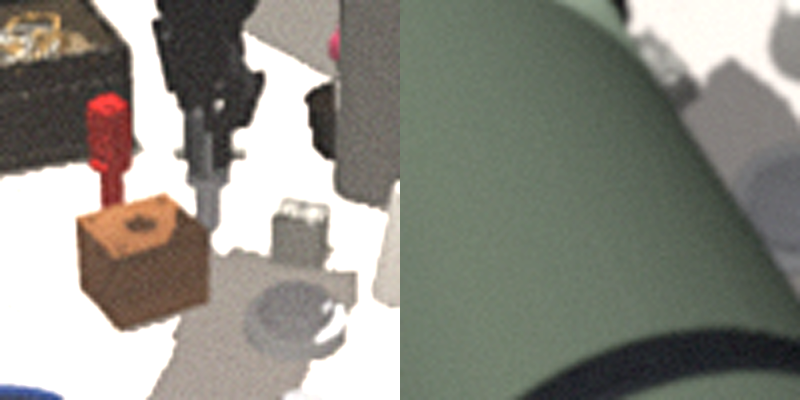

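View pics/t1_wrist.png

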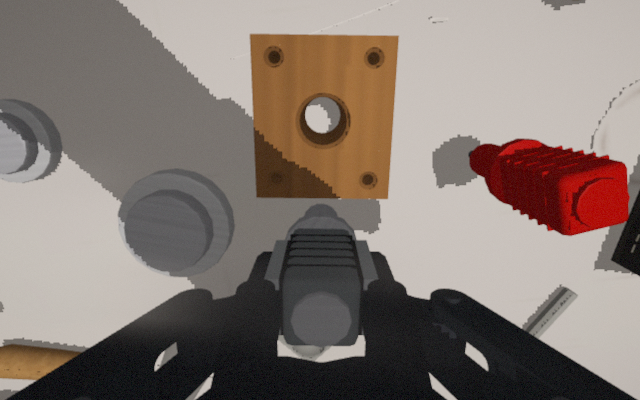

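```bash
python3 - <<'E'
from h import *
import pickle
np.set_printoptions(precision=4,suppress=True)
o,D=pickle.load(open('pics/t1.pkl','rb'));W=D['wrist'][0];R=o['tool_rot']
for p in [(256,198),(320,198.5),(388,199)]:
    print(R.T@(onz(W,p,.066)-o['eef_pos']))
E
```

```text
[ 0.0182 -0.0337  0.0611]
[0.0179 0.0003 0.0611]
[0.0176 0.0366 0.0611]
```

Call:
{"fn": "carry_out", "kwargs": {"targets": [0.004,0,0,0,255,0.008,0,0,0,255,0.012,0,0,0,255,0.016,0,0,0,255,0.019,0,0,0,255,0.022,0,0,0,255,0.022,0,0,0,255], "newtons": 20}}

```text
t: 9.7
eef_pos: [0.6178, 0.3299, 0.1272]
tool_rot: [[-0.994, 0.114, 0.005], [0.114, 0.994, 0.001], [-0.005, 0.001, -1.0]]
ft_force: [10.6, -0.7, -1.1]
grip_width: 0.0253
```

```bash
python3 look.py t2
```

```text
9.7 [0.6178 0.3299 0.1272] [10.563  -0.7408 -1.1462] 0.025263328145731127
[[-0.9935  0.1137  0.0049]
 [ 0.1137  0.9935  0.0009]
 [-0.0047  0.0014 -1.    ]]
scene crop origin 258 126 scale 4
top crop origin 208 126 scale 4
```

View pics/t2_c.png

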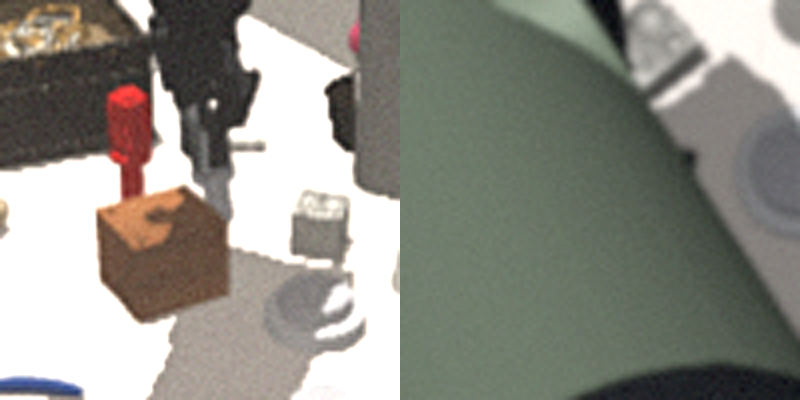

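View pics/t2_wrist.png

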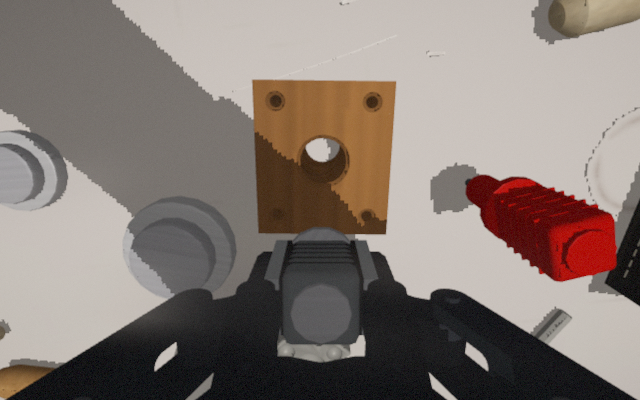

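Call:
{"fn": "carry_out", "kwargs": {"targets": [0.003,0,0,0,255,0.006,0,0,0,255,0.009,0,0,0,255,0.0115,0,0,0,255,0.0115,0,0,0,255]}}

```text
t: 10.48
eef_pos: [0.6064, 0.3311, 0.127]
tool_rot: [[-0.993, 0.114, 0.005], [0.114, 0.994, 0.001], [-0.005, 0.001, -1.0]]
ft_force: [11.0, -1.5, -1.9]
grip_width: 0.0258
```

```bash
python3 look.py t3; python3 - <<'E'
from h import *
im=cv2.imread('pics/t3_scene.png')
cv2.imwrite('pics/t3_z.png',cv2.resize(im[130:200,270:340],None,fx=8,fy=8,interpolation=cv2.INTER_CUBIC))
E
```

```text
10.475 [0.6064 0.3311 0.127 ] [10.9879 -1.4945 -1.8984] 0.025821097179997744
[[-0.9935  0.1138  0.0047]
 [ 0.1138  0.9935  0.0007]
 [-0.0045  0.0012 -1.    ]]
scene crop origin 254 127 scale 4
top crop origin 207 131 scale 4
```

View pics/t3_z.png

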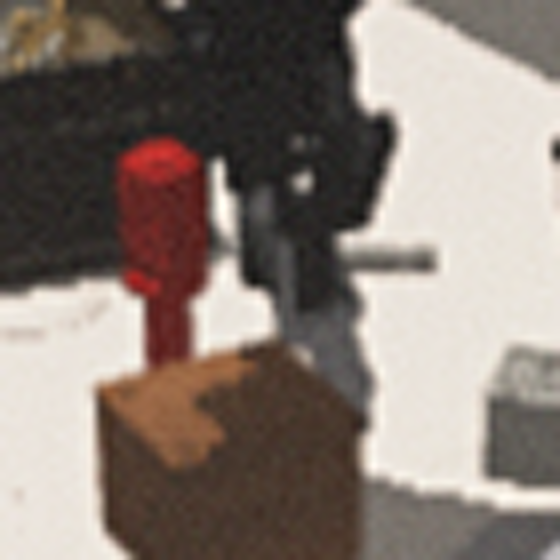

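View pics/t3_wrist.png

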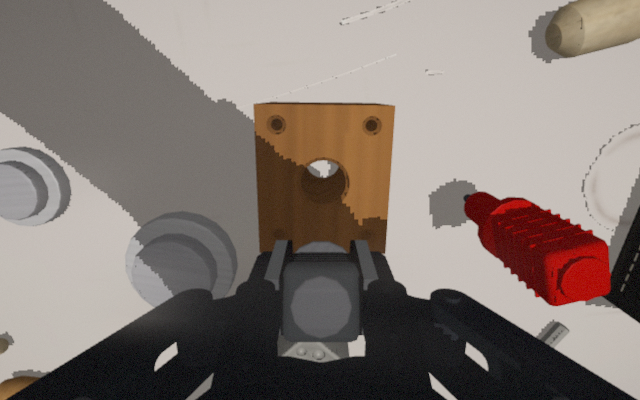

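The probe has leaned in the jaws, nominally 25° from the geometry. I'll release the contact, grip harder and carry it toward the plate.

Call:
{"fn": "carry_out", "kwargs": {"targets": [-0.002,0,0,0,255,-0.005,0,-0.01,0,255,-0.005,0,-0.05,0,255,-0.005,0,-0.08,0,255,0,-0.05,-0.08,-1.5,255,0.006,-0.11,-0.08,-3,255,0.012,-0.17,-0.08,-4.5,255,0.018,-0.23,-0.08,-6,255], "newtons": 80}}

```text
t: 11.62
eef_pos: [0.5597, 0.1033, 0.2067]
tool_rot: [[-1.0, 0.007, 0.0], [0.007, 1.0, 0.0], [-0.0, 0.0, -1.0]]
ft_force: [1.5, -0.4, -2.4]
grip_width: 0.0255
```

Call:
{"fn": "carry_out", "kwargs": {"targets": [-0.001,-0.06,0,-1.5,255,-0.001,-0.12,0,-1.5,255,-0.001,-0.18,0,-1.5,255,-0.001,-0.198,0,-1.5,255,-0.001,-0.198,0,-1.5,255,-0.001,-0.198,0,-1.5,255]}}

```text
t: 12.38
eef_pos: [0.56, -0.0914, 0.2062]
tool_rot: [[-1.0, -0.019, 0.0], [-0.019, 1.0, 0.001], [-0.0, 0.001, -1.0]]
ft_force: [-0.2, 1.2, -2.7]
grip_width: 0.025
```

```bash
python3 look.py r1
```

```text
12.375 [ 0.56   -0.0914  0.2062] [-0.2035  1.1859 -2.7308] 0.02501965149576303
[[-0.9998 -0.0192  0.    ]
 [-0.0192  0.9998  0.0008]
 [-0.      0.0008 -1.    ]]
scene crop origin 347 180 scale 4
top crop origin 412 145 scale 4
```

View pics/r1_scene.png

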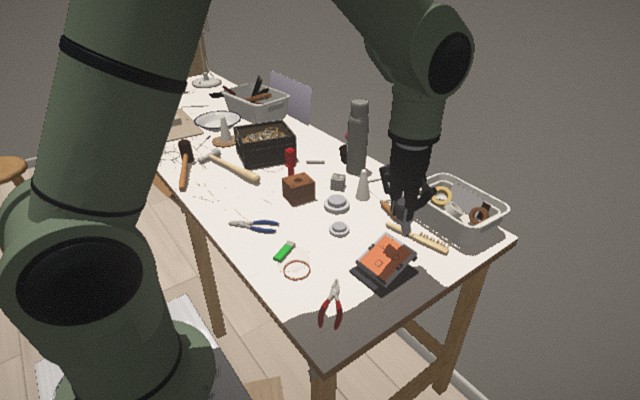

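View pics/r1_wrist.png

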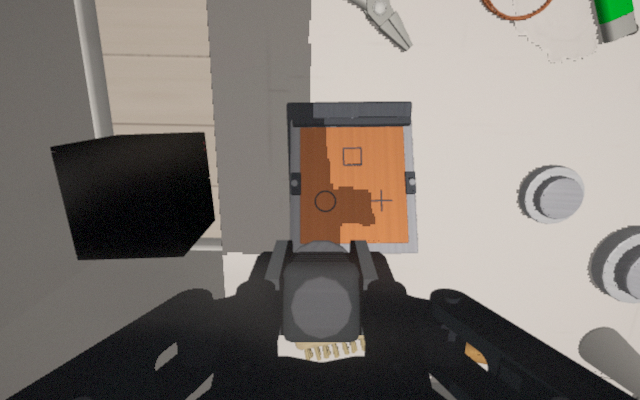

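View pics/r1_c.png

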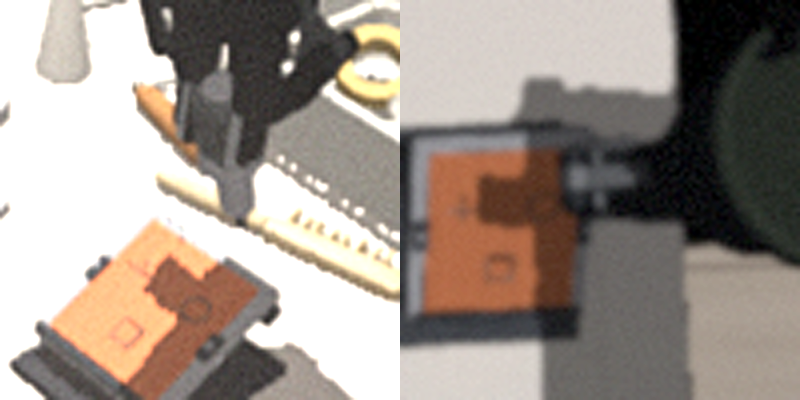

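```bash
python3 - <<'E'
from h import *
import pickle
o,D=pickle.load(open('pics/r1.pkl','rb'))
im=D['wrist'][1];a=cv2.resize(im[95:255,280:425],None,fx=4,fy=3.7,interpolation=cv2.INTER_CUBIC)
a=cv2.resize(im[95:255,280:425],None,fx=3.7,fy=3.7,interpolation=cv2.INTER_CUBIC)
cv2.imwrite('pics/r1w.png',cv2.convertScaleAbs(a,alpha=1.4))
s=D['scene'][1];b=cv2.resize(s[190:245,380:430],None,fx=10,fy=10,interpolation=cv2.INTER_CUBIC)
cv2.imwrite('pics/r1s.png',cv2.convertScaleAbs(b,alpha=1.4))
E
```

```text
(no output)
```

View pics/r1w.png

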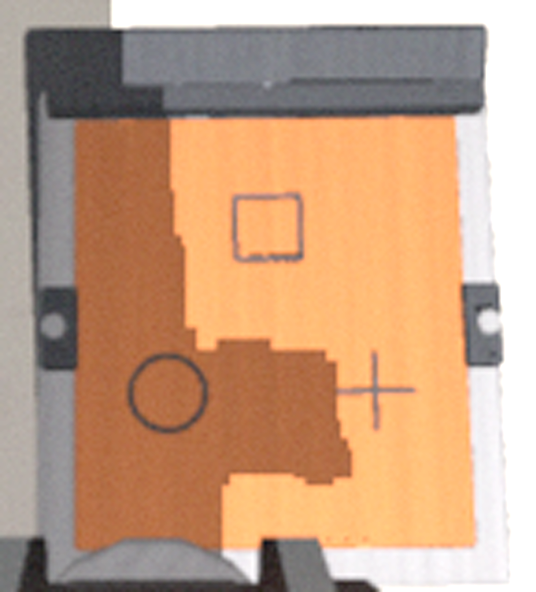

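View pics/r1s.png

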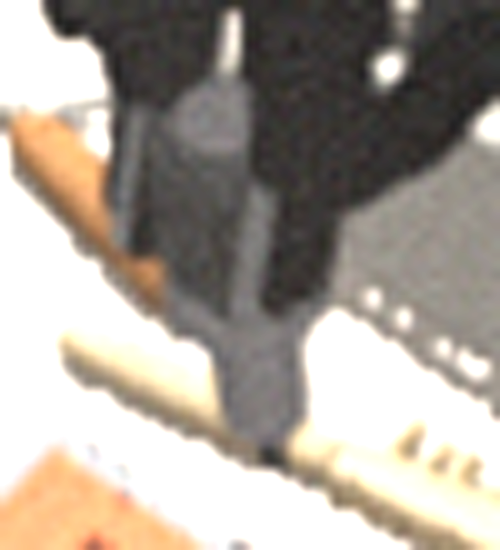

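```bash
python3 - <<'E'
from h import *
import pickle
from scipy.optimize import least_squares
from scipy.spatial.transform import Rotation as Ro
np.set_printoptions(precision=4,suppress=True)
o,D=pickle.load(open('pics/r1.pkl','rb'));W,S,T=[D[k][0] for k in('wrist','scene','top')]
w=lambda x,y:(x/3.7+280-.36,y/3.7+95-.36)
obj=np.array([[14,-22,3],[14,22,3],[-22,0,3],[47,-42,3],[47,42,3],[-47,42,3],[-47,-42,3]])/1000.
pw=np.array([w(168,393),w(376,390),w(268,228),w(75,547),w(475,546),w(455,117),w(76,117)])
ts=lambda x,y:(x/4+389.6,y/4+159.6); ss=lambda x,y:((x-360)/4+339.6,y/4+219.6)
pt=np.array([ts(231,147),ts(153,147),ts(188,208)]);ps=np.array([ss(584,150),ss(528,110),ss(515,172)])
def f(v,use='wts',idx=range(7)):
    P=obj@Ro.from_rotvec(v[:3]).as_matrix().T+v[3:];r=[]
    if 'w' in use: r+=[proj(W,P[i])-pw[i] for i in idx]
    if 't' in use: r+=[1.*(proj(T,P[i])-pt[i]) for i in range(3)]
    if 's' in use: r+=[proj(S,P[i])-ps[i] for i in range(3)]
    return np.concatenate(r)
v0=np.r_[0,-.436,0,.555,-.067,.055]
for use,idx in [('wts',range(7)),('w',range(7)),('w',range(5)),('wts',range(5)),('ts',[])]:
    s=least_squares(f,v0,args=(use,idx));M=Ro.from_rotvec(s.x[:3]).as_matrix();n=M[:,2]
    print(use,len(idx),'n',n,'slope %.1f yaw %.1f'%(np.degrees(np.arccos(n[2])),np.degrees(np.arctan2(M[1,0],M[0,0]))),'ring',M@obj[0]+s.x[3:],'c',s.x[3:],'rms',np.sqrt(np.mean(s.fun**2)))
R=o['tool_rot']
for th in (20,23,25,27,30):
    t=np.radians(th);G=o['eef_pos']+R@[0,0,.006]
    for L in (.092,): print(th,proj(S,G+L*(R@[-np.sin(t),0,np.cos(t)])),'cap',proj(S,G-.028*(R@[-np.sin(t),0,np.cos(t)])),proj(W,G-.028*(R@[-np.sin(t),0,np.cos(t)])))
E
```

```text
wts 7 n [-0.4297  0.0026  0.903 ] slope 25.4 yaw 1.4 ring [ 0.5681 -0.0873  0.0613] c [ 0.5563 -0.0656  0.0523] rms 0.5484420711642053
w 7 n [-0.4198  0.0082  0.9076] slope 24.8 yaw 1.5 ring [ 0.5685 -0.0869  0.0597] c [ 0.5567 -0.0652  0.0507] rms 0.2110858759486163
w 5 n [-0.4047 -0.0755  0.9113] slope 24.3 yaw 1.2 ring [ 0.5696 -0.087   0.057 ] c [ 0.5569 -0.0651  0.0499] rms 0.1527872116603314
wts 5 n [-0.3933 -0.0529  0.9179] slope 23.4 yaw 1.5 ring [ 0.5688 -0.0874  0.0599] c [ 0.5562 -0.0656  0.0525] rms 0.5671093619143575
ts 0 n [-0.4189 -0.0188  0.9078] slope 24.8 yaw 0.7 ring [ 0.5685 -0.0894  0.0619] c [ 0.5566 -0.0675  0.0536] rms 0.21635555705958096
20 [405.4554 236.3256] cap [399.1929 201.2931] [318.0966 295.6458]
23 [406.8775 234.9638] cap [398.7093 201.7356] [318.0966 290.8966]
25 [407.8149 234.0229] cap [398.3898 202.044 ] [318.0977 287.7182]
27 [408.7429 233.0567] cap [398.0731 202.3627] [318.0998 284.5378]
30 [410.1153 231.5622] cap [397.6041 202.8591] [318.1046 279.7786]
```

```bash
python3 - <<'E'
from h import *
import pickle
out=[]
for n in ('p1','r1'):
    o,D=pickle.load(open(f'pics/{n}.pkl','rb'))
    im=D['wrist'][1][255:355,270:370];out.append(cv2.convertScaleAbs(cv2.resize(im,None,fx=4,fy=4,interpolation=cv2.INTER_CUBIC),alpha=2.5))
    W,S=D['wrist'][0],D['scene'][0];R=o['tool_rot']
    for th in (0,15,20,25):
        t=np.radians(th);G=o['eef_pos']+R@[0,0,.006];a=R@[-np.sin(t),0,np.cos(t)];b=R@[np.cos(t),0,np.sin(t)]
        c=G-.028*a
        print(n,th,proj(W,c),'edge near',proj(W,c+.013*b),'far',proj(W,c-.013*b),'L',proj(W,c-.013*R[:,1]))
cv2.imwrite('pics/cap.png',np.hstack(out))
s=cv2.imread('pics/p1_scene.png')[160:215,310:360]
cv2.imwrite('pics/p1s.png',cv2.convertScaleAbs(cv2.resize(s,None,fx=10,fy=10,interpolation=cv2.INTER_CUBIC),alpha=1.4))
E
```

```text
p1 0 [318.23418084 325.50083216] edge near [318.10667673 289.19405717] far [318.35374468 359.54661896] L [277.39030809 325.52644839]
p1 15 [318.18750353 303.81717132] edge near [318.14733129 262.70695751] far [318.22751804 344.76597137] L [276.94503533 303.84448625]
p1 20 [318.18274772 296.01072511] edge near [318.17237023 254.41385377] far [318.19329943 338.30587404] L [276.96493573 296.03854496]
p1 25 [318.18357005 288.08540819] edge near [318.20238864 246.56078999] far [318.16404193 331.17563966] L [277.06965082 288.11368577]
r1 0 [318.14960547 325.15181989] edge near [318.017148  288.8171436] far [318.27381223 359.22322655] L [277.28985922 325.17557367]
r1 15 [318.10137544 303.45535112] edge near [318.0605635  262.32720663] far [318.14202751 344.42238658] L [276.84284628 303.48117246]
r1 20 [318.09663509 295.64584279] edge near [318.08705351 254.03500508] far [318.10637768 337.95593356] L [276.86282312 295.67230902]
r1 25 [318.09774252 287.71817445] edge near [318.1187464  246.18373548] far [318.07594616 330.81970058] L [276.96794518 287.74524258]
```

View pics/cap.png

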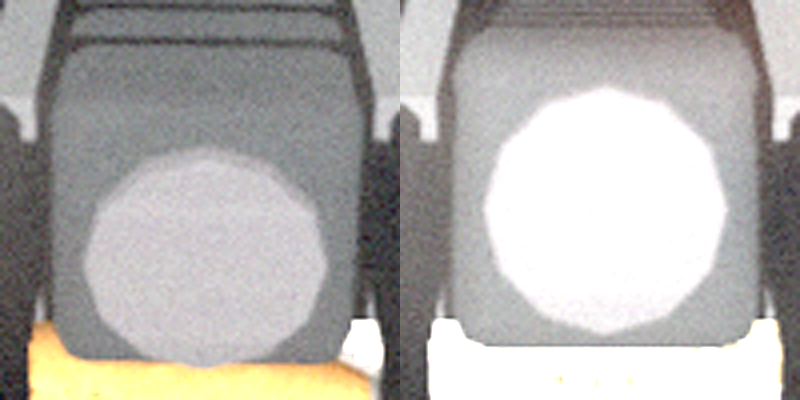

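View pics/p1s.png

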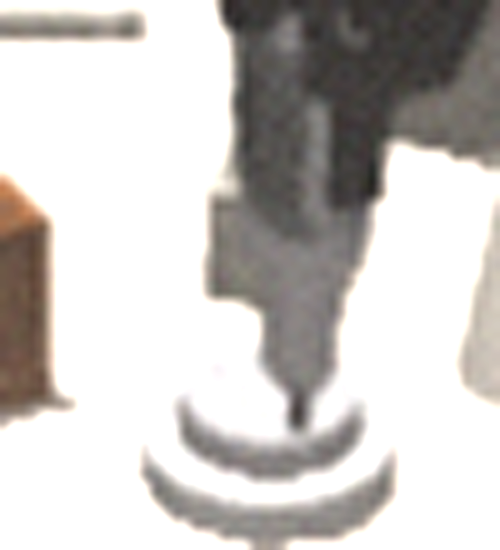

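```bash
python3 - <<'E'
from h import *
s=cv2.imread('pics/r1_top.png')[165:215,430:490]
cv2.imwrite('pics/r1t.png',cv2.convertScaleAbs(cv2.resize(s,None,fx=12,fy=12,interpolation=cv2.INTER_CUBIC),alpha=2))
E
```

```text
(no output)
```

View pics/r1t.png

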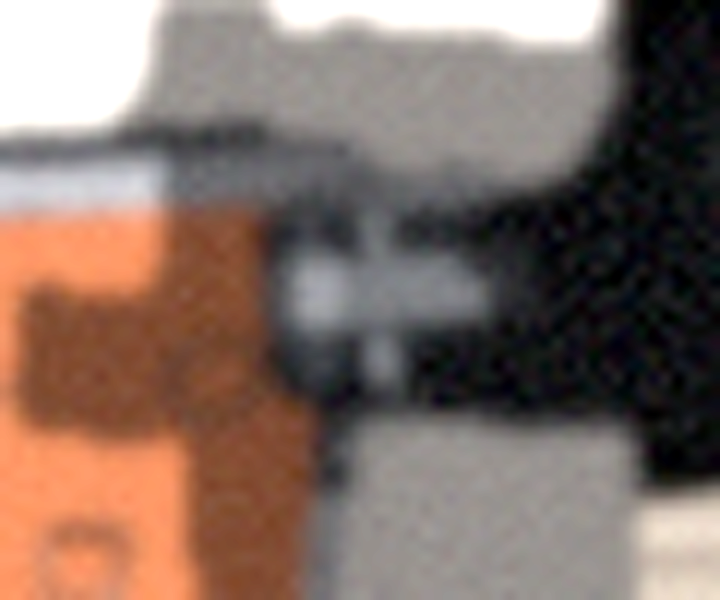

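The cap-to-tip vector in the scene image gives about 20°. The wrist view of the cap agrees, with the pivot about 11 mm behind the TCP rather than at the grasp point. It needs about 5° more, so I'll go back to the block edge and draw it about 7.5 mm further.

Call:
{"fn": "carry_out", "kwargs": {"targets": [-0.008,0.05,0,1,255,-0.018,0.11,0,2,255,-0.028,0.17,0,3,255,-0.038,0.23,0,4.2,255,-0.048,0.29,0,5.4,255,-0.058,0.35,0,6.6,255,-0.067,0.4,0,7.6,255,-0.07,0.419,0,7.6,255]}}

```text
t: 13.52
eef_pos: [0.6211, 0.3317, 0.2054]
tool_rot: [[-0.994, 0.11, -0.001], [0.11, 0.994, 0.001], [0.001, 0.001, -1.0]]
ft_force: [-0.7, -1.0, -1.7]
grip_width: 0.0254
```

Call:
{"fn": "carry_out", "kwargs": {"targets": [0,0,0,0,255,0,0,0.04,0,255,0,0,0.079,0,255,0,0,0.079,0,255,0,0,0.079,0,255]}}

```text
t: 14.15
eef_pos: [0.6233, 0.3267, 0.1288]
tool_rot: [[-0.993, 0.116, 0.002], [0.116, 0.993, 0.001], [-0.001, 0.001, -1.0]]
ft_force: [-0.5, 0.7, -1.8]
grip_width: 0.0251
```

Call:
{"fn": "carry_out", "kwargs": {"targets": [0.004,0,0.0015,0,255,0.008,0,0.0015,0,255,0.012,0,0.0015,0,255,0.016,0,0.0015,0,255,0.019,0,0.0015,0,255,0.022,0,0.0015,0,255,0.024,0,0.0015,0,255,0.026,0,0.0015,0,255], "newtons": 20}}

```text
t: 15.15
eef_pos: [0.5994, 0.3295, 0.1266]
tool_rot: [[-0.993, 0.116, 0.006], [0.116, 0.993, 0.001], [-0.006, 0.002, -1.0]]
ft_force: [19.1, -1.4, -3.8]
grip_width: 0.0249
```

Call:
{"fn": "carry_out", "kwargs": {"targets": [0,0,0,0,255,0,0,0,0,255]}}

```text
t: 15.4
eef_pos: [0.599, 0.3296, 0.1267]
tool_rot: [[-0.993, 0.116, 0.005], [0.116, 0.993, 0.001], [-0.005, 0.001, -1.0]]
ft_force: [11.5, -1.4, -0.1]
grip_width: 0.0254
```

```bash
python3 look.py t4; python3 - <<'E'
from h import *
im=cv2.imread('pics/t4_wrist.png')[255:355,270:370]
b=cv2.imread('pics/t4_scene.png')[130:200,270:340]
cv2.imwrite('pics/t4_z.png',np.hstack([cv2.resize(im,None,fx=4,fy=4,interpolation=cv2.INTER_CUBIC),cv2.resize(b,(400,400),interpolation=cv2.INTER_CUBIC)]))
E
```

```text
15.4 [0.599  0.3296 0.1267] [11.5197 -1.4127 -0.1123] 0.025423746138824532
[[-0.9933  0.1158  0.0051]
 [ 0.1158  0.9933  0.0008]
 [-0.005   0.0014 -1.    ]]
scene crop origin 253 128 scale 4
top crop origin 208 134 scale 4
```

View pics/t4_z.png

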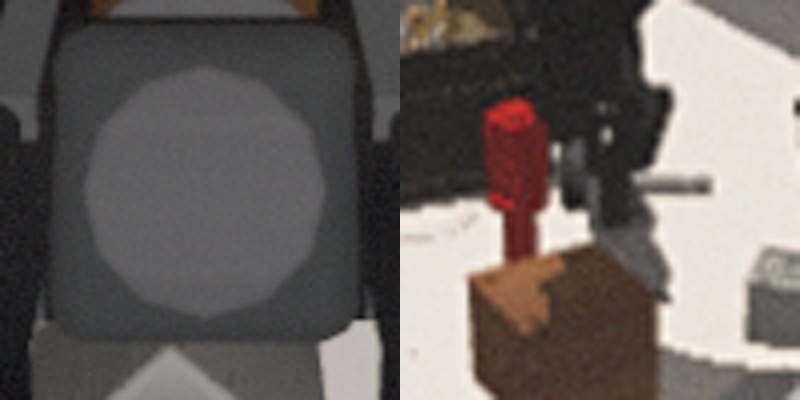

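Call:
{"fn": "carry_out", "kwargs": {"targets": [-0.002,0,0,0,255,-0.005,0,-0.01,0,255,-0.005,0,-0.05,0,255,-0.004,-0.03,-0.08,0,255,0.002,-0.09,-0.08,-1.5,255,0.008,-0.15,-0.08,-3,255,0.014,-0.21,-0.08,-4.5,255,0.02,-0.27,-0.08,-6,255], "newtons": 80}}

```text
t: 16.55
eef_pos: [0.545, 0.0626, 0.2061]
tool_rot: [[-1.0, 0.009, 0.0], [0.009, 1.0, 0.0], [-0.0, 0.0, -1.0]]
ft_force: [1.8, -1.0, -2.2]
grip_width: 0.0256
```

Call:
{"fn": "carry_out", "kwargs": {"targets": [0.001,-0.06,0,-1,255,0.001,-0.12,0,-1.9,255,0.001,-0.158,0,-1.9,255,0.001,-0.158,0,-1.9,255,0.001,-0.158,0,-1.9,255]}}

```text
t: 17.18
eef_pos: [0.5431, -0.093, 0.2058]
tool_rot: [[-1.0, -0.023, 0.0], [-0.023, 1.0, 0.001], [-0.0, 0.001, -1.0]]
ft_force: [1.0, 0.5, -3.0]
grip_width: 0.0254
```

```bash
python3 look.py r2; python3 - <<'E'
from h import *
im=cv2.imread('pics/r2_wrist.png')[255:355,270:370]
o=arm.observe();S=get_calibration('scene');u,v=proj(S,o['eef_pos']-[0,0,.04]).astype(int);print(u-25,v-25)
b=cv2.imread('pics/r2_scene.png')[v-25:v+35,u-25:u+35]
cv2.imwrite('pics/r2_z.png',cv2.convertScaleAbs(cv2.resize(b,None,fx=10,fy=10,interpolation=cv2.INTER_CUBIC),alpha=1.4))
E
```

```text
17.175 [ 0.5431 -0.093   0.2058] [ 1.0012  0.4938 -3.003 ] 0.025396622267604432
[[-0.9997 -0.0232  0.    ]
 [-0.0232  0.9997  0.0006]
 [-0.      0.0006 -1.    ]]
scene crop origin 342 183 scale 4
top crop origin 413 154 scale 4
368 201
```

View pics/r2_z.png

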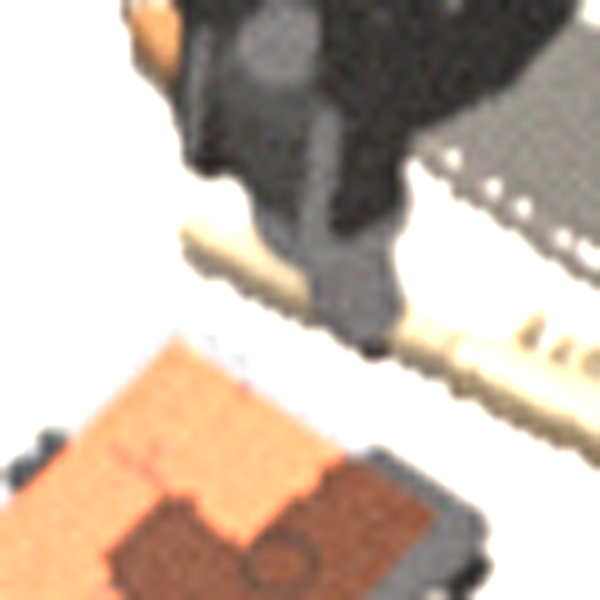

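View pics/r2_wrist.png

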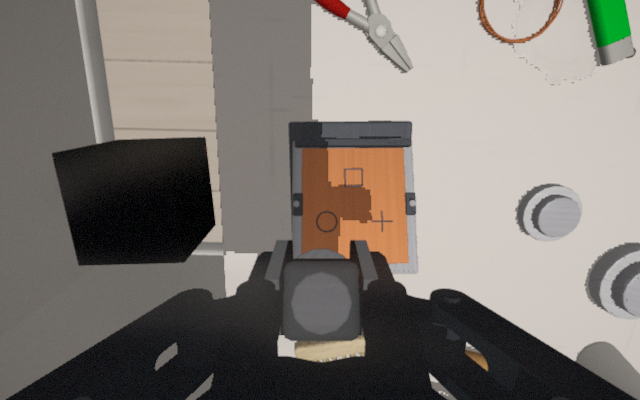

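```bash
python3 - <<'E'
from h import *
import pickle
np.set_printoptions(precision=3,suppress=True)
for n,capo,tipo in [('r1',(208,115),(272,457)),('r2',(281,48),(377,350))]:
    o,D=pickle.load(open(f'pics/{n}.pkl','rb'));S=D['scene'][0];R=o['tool_rot']
    print(n,'obs',(np.array(tipo)-capo)/10)
    for th in (17,20,23,25,27,30):
        t=np.radians(th);P=o['eef_pos']-R@[0,0,.011];a=R@[-np.sin(t),0,np.cos(t)]
        tip=proj(S,P+.110*a);cap=proj(S,P-.010*a);print(th,tip-cap,tip)
E
```

```text
r1 obs [ 6.4 34.2]
17 [ 4.159 36.704] [405.561 236.803]
20 [ 6.043 35.009] [407.271 235.256]
23 [ 7.905 33.232] [408.962 233.636]
25 [ 9.132 32.004] [410.076 232.517]
27 [10.348 30.741] [411.179 231.368]
30 [12.145 28.788] [412.81  229.591]
r2 obs [ 9.6 30.2]
17 [ 4.659 36.762] [400.894 240.079]
20 [ 6.565 35.036] [402.625 238.504]
23 [ 8.449 33.228] [404.335 236.857]
25 [ 9.689 31.98 ] [405.461 235.719]
27 [10.917 30.698] [406.575 234.552]
30 [12.732 28.714] [408.221 232.748]
```

Call:
{"fn": "carry_out", "kwargs": {"targets": [0.01,0.001,0.013,0,255,0.02,0.003,0.026,0,255,0.0295,0.0037,0.0385,0,255,0.0295,0.0037,0.0385,0,255,0.0295,0.0037,0.0385,0,255]}}

```text
t: 17.95
eef_pos: [0.5142, -0.0904, 0.1675]
tool_rot: [[-1.0, -0.023, 0.001], [-0.023, 1.0, -0.0], [-0.001, -0.0, -1.0]]
ft_force: [0.3, 0.3, -1.1]
grip_width: 0.025
```

```bash
python3 look.py r3; python3 - <<'E'
from h import *
np.set_printoptions(precision=2,suppress=True)
o=arm.observe();S=get_calibration('scene');R=o['tool_rot']
u,v=365,210
b=cv2.imread('pics/r3_scene.png')[v:v+60,u:u+70]
cv2.imwrite('pics/r3_z.png',cv2.convertScaleAbs(cv2.resize(b,None,fx=10,fy=10,interpolation=cv2.INTER_CUBIC),alpha=1.5))
t=np.radians(25);P=o['eef_pos']-R@[0,0,.011];a=R@[-np.sin(t),0,np.cos(t)];tip=P+.11*a
print('tip',tip*1000,'px',proj(S,tip))
E
```

```text
17.95 [ 0.5142 -0.0904  0.1675] [ 0.2995  0.3239 -1.106 ] 0.02503104316346159
[[-0.9997 -0.0234  0.0008]
 [-0.0234  0.9997 -0.    ]
 [-0.0008 -0.     -1.    ]]
scene crop origin 330 201 scale 4
top crop origin 406 169 scale 4
tip [560.61 -89.66  78.79] px [393.87 253.03]
```

View pics/r3_z.png

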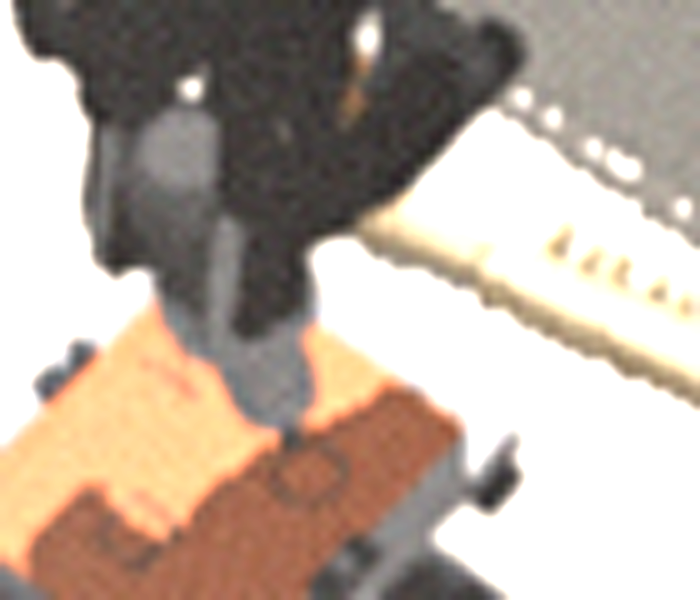

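View pics/r3_wrist.png

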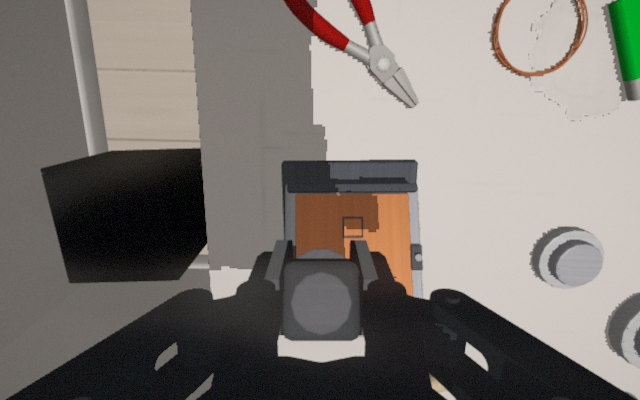

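```bash
python3 - <<'E'
from h import *
np.set_printoptions(precision=2,suppress=True)
S=get_calibration('scene');y=np.radians(1.3);t=np.radians(25)
n=np.array([-np.sin(t)*np.cos(y),-np.sin(t)*np.sin(y),np.cos(t)])
tip=np.array([.5606,-.0897,.0788])
for d in (15,18,19,20,21,25): p=tip-n*d/1000;print(d,p*1000,proj(S,p)+[.3,.3])
for r in ([.5685,-.089,.0605],[.5685,-.0894,.0619]):
  print('ring',proj(S,r),'obs 395.65,257.05', 'height',(tip-r)@n*1000, 'lateral',((tip-r)-n*((tip-r)@n))*1000)
p=tip-n*.02
for d in ([1,0,0],[0,1,0],[0,0,1]): print(proj(S,p+np.array(d)/1000)-proj(S,p))
E
```

```text
15 [566.94 -89.56  65.21] [395.4  256.65]
18 [568.21 -89.53  62.49] [395.64 257.3 ]
19 [568.63 -89.52  61.58] [395.71 257.51]
20 [569.05 -89.51  60.67] [395.79 257.73]
21 [569.47 -89.5   59.77] [395.87 257.95]
25 [571.16 -89.46  56.14] [396.19 258.8 ]
ring [395.16 257.46] obs 395.65,257.05 height 19.929969081351892 lateral [ 0.52 -0.51  0.24]
ring [395.35 257.11] obs 395.65,257.05 height 18.65730294690936 lateral [-0.02 -0.12 -0.01]
[ 0.3  -0.17]
[-0.31 -0.23]
[ 0.05 -0.32]
```

Call:
{"fn": "carry_out", "kwargs": {"targets": [-0.0034,0,0.0073,0,255,-0.0063,0,0.0136,0,255,-0.0063,0,0.0136,0,255,-0.0063,0,0.0136,0,255]}}

```text
t: 18.6
eef_pos: [0.5198, -0.0907, 0.1533]
tool_rot: [[-1.0, -0.023, -0.0], [-0.023, 1.0, 0.0], [0.0, 0.0, -1.0]]
ft_force: [0.6, 0.3, -1.5]
grip_width: 0.025
```

```bash
python3 look.py r4; python3 - <<'E'
from h import *
u,v=365,210
b=cv2.imread('pics/r4_scene.png')[v:v+60,u:u+70]
cv2.imwrite('pics/r4_z.png',cv2.convertScaleAbs(cv2.resize(b,None,fx=10,fy=10,interpolation=cv2.INTER_CUBIC),alpha=1.5))
E
```

```text
18.6 [ 0.5198 -0.0907  0.1533] [ 0.564   0.3367 -1.5227] 0.025004776727598724
[[-0.9997 -0.0227 -0.0003]
 [-0.0227  0.9997  0.    ]
 [ 0.0003  0.     -1.    ]]
scene crop origin 331 205 scale 4
top crop origin 404 167 scale 4
```

View pics/r4_z.png

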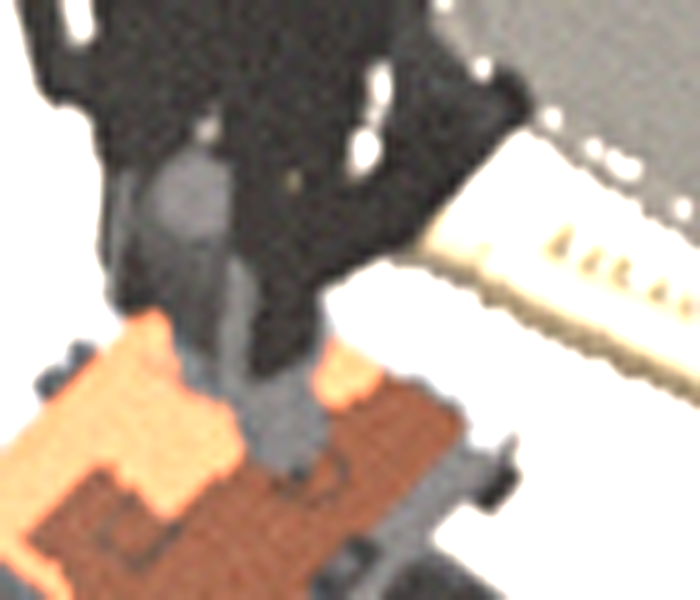

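Call:
{"fn": "carry_out", "kwargs": {"targets": [-0.0008,0,0.0018,0,255,-0.0017,0,0.0036,0,255,-0.0017,0,0.0036,0,255,-0.0017,0,0.0036,0,255]}}

```text
t: 19.25
eef_pos: [0.5215, -0.0906, 0.1498]
tool_rot: [[-1.0, -0.023, -0.0], [-0.023, 1.0, -0.0], [0.0, -0.0, -1.0]]
ft_force: [-0.3, -0.4, 1.3]
grip_width: 0.0251
```

Call:
{"fn": "carry_out", "kwargs": {"targets": [-0.0004,0,0.0009,0,255,-0.0004,0,0.0009,0,255,-0.0004,0,0.0009,0,255]}}

```text
t: 19.62
eef_pos: [0.522, -0.0906, 0.1489]
tool_rot: [[-1.0, -0.023, 0.0], [-0.023, 1.0, -0.0], [-0.0, -0.0, -1.0]]
ft_force: [-0.5, 0.1, -0.4]
grip_width: 0.0251
```

Call:
{"fn": "carry_out", "kwargs": {"targets": [-0.0004,0,0.0009,0,255,-0.0004,0,0.0009,0,255,-0.0004,0,0.0009,0,255]}}

```text
t: 20.0
eef_pos: [0.5224, -0.0906, 0.148]
tool_rot: [[-1.0, -0.023, 0.0], [-0.023, 1.0, -0.0], [-0.0, -0.0, -1.0]]
ft_force: [-0.1, -0.7, -0.3]
grip_width: 0.0254
```

```bash
python3 look.py r5; python3 - <<'E'
from h import *
u,v=365,210
b=cv2.imread('pics/r5_scene.png')[v:v+60,u:u+70]
cv2.imwrite('pics/r5_z.png',cv2.convertScaleAbs(cv2.resize(b,None,fx=10,fy=10,interpolation=cv2.INTER_CUBIC),alpha=1.5))
E
```

```text
20.0 [ 0.5224 -0.0906  0.148 ] [-0.1193 -0.7205 -0.3422] 0.025390845944323923
[[-0.9997 -0.0227  0.    ]
 [-0.0227  0.9997 -0.    ]
 [-0.     -0.     -1.    ]]
scene crop origin 332 206 scale 4
top crop origin 403 166 scale 4
```

View pics/r5_z.png

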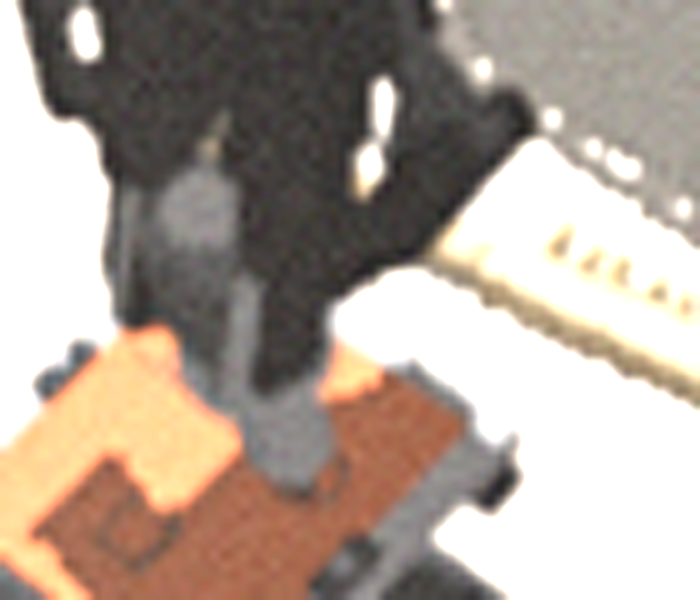

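```bash
python3 - <<'E'
from h import *
out=[]
for n in ('r3','r4','r5'):
    b=cv2.imread(f'pics/{n}_scene.png')[242:268,382:408]
    out.append(cv2.convertScaleAbs(cv2.resize(b,None,fx=10,fy=10,interpolation=cv2.INTER_CUBIC),alpha=2.2))
cv2.imwrite('pics/cmp.png',np.hstack(out))
E
```

```text
(no output)
```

View pics/cmp.png

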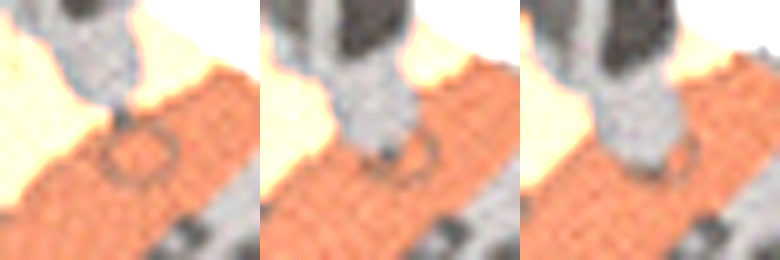

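```bash
python3 - <<'E'
from h import *
out=[]
for n in ('r3','r5'):
    b=cv2.imread(f'pics/{n}_top.png')[175:225,420:470]
    out.append(cv2.convertScaleAbs(cv2.resize(b,None,fx=8,fy=8,interpolation=cv2.INTER_CUBIC),alpha=2.2))
cv2.imwrite('pics/cmpt.png',np.hstack(out))
T=get_calibration('top')
print(proj(T,[.5685,-.089,.0605]),proj(T,[.5688,-.0899,.0612]))
E
```

```text
[447.25087926 195.99508168] [447.75281369 195.82227573]
```

View pics/cmpt.png

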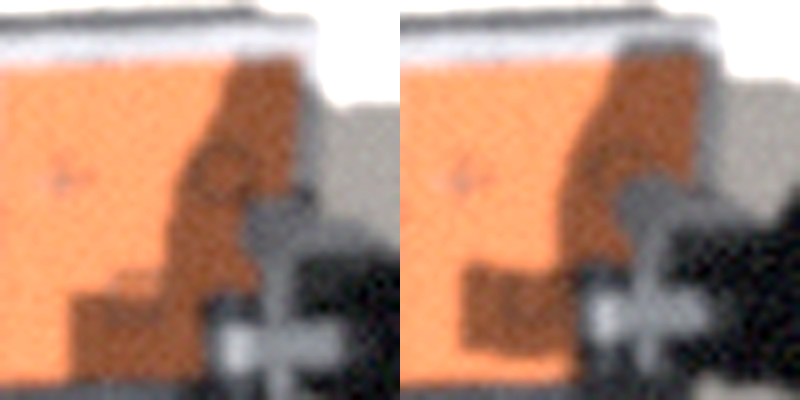

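```bash
python3 - <<'E'
from h import *
import pickle
views=[]
for n in ('r3','r4','r5'):
    o,D=pickle.load(open(f'pics/{n}.pkl','rb'));R=o['tool_rot'];t=np.radians(25)
    P=o['eef_pos']-R@[0,0,.011];a=R@[-np.sin(t),0,np.cos(t)];b=R@[np.cos(t),0,np.sin(t)];c=R[:,1]
    org=P+.05*a   # probe origin, tip 60 further
    row=[]
    for k,(x0,y0) in (('top',(420,170)),('scene',(370,225))):
        cal,im=D[k];cr=cv2.convertScaleAbs(cv2.resize(im[y0:y0+45,x0:x0+45],None,fx=6,fy=6,interpolation=cv2.INTER_CUBIC),alpha=2.0)
        def P2(q):
            u=proj(cal,q);return (int((u[0]+.5-x0)*6),int((u[1]+.5-y0)*6))
        for s,r,col in ((.0,.018,(255,0,0)),(.038,.0105,(0,255,0)),(.060,.001,(255,0,255))):
            pts=np.array([P2(org+s*a+r*(np.cos(f)*b+np.sin(f)*c)) for f in np.linspace(0,6.28,25)])
            cv2.polylines(cr,[pts],True,col,1)
        row.append(cr)
    views.append(np.vstack(row))
cv2.imwrite('pics/ov.png',np.hstack(views))
E
```

```text
(no output)
```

View pics/ov.png

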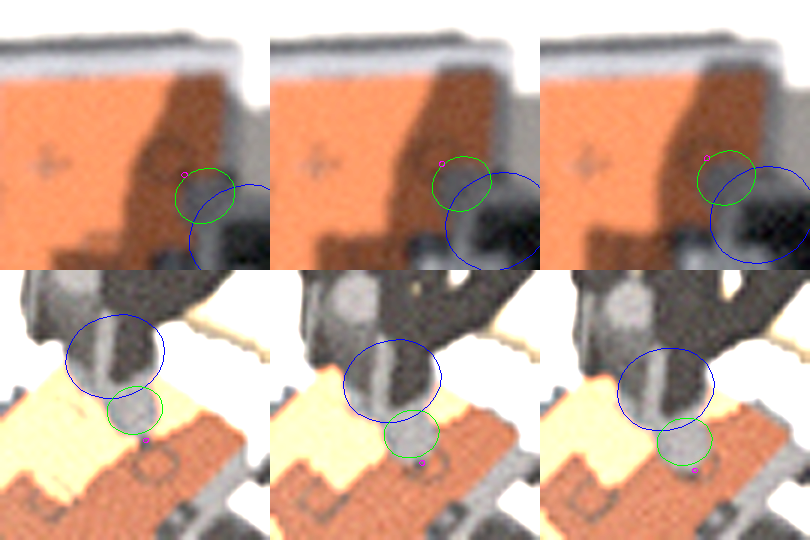

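Call:
{"fn": "carry_out", "kwargs": {"targets": [0.0025,0,-0.0055,0,255,0.0007,0.0007,-0.0063,0,255,0.0007,0.0007,-0.0063,0,255,0.0007,0.0007,-0.0063,0,255]}}

```text
t: 20.65
eef_pos: [0.5216, -0.0899, 0.1542]
tool_rot: [[-1.0, -0.023, -0.0], [-0.023, 1.0, 0.0], [0.0, 0.0, -1.0]]
ft_force: [0.2, -0.2, -1.9]
grip_width: 0.0254
```

```bash
cat > favg.py <<'E'
from h import *
np.set_printoptions(precision=2,suppress=True)
F=[];p=[]
for i in range(12):
    snapshot("wrist");o=arm.observe();F.append(o['ft_force']);p.append(o['eef_pos'])
F=np.array(F);n=np.array([-.4225,-.0096,.9063])
print(o['t'],'F',F.mean(0),'sd',F.std(0),'Fn',(F@n).mean(),'+-',(F@n).std()/12**.5,'pos',np.mean(p,0)*1000,'pos.n',np.mean(p,0)@n*1000)
E
python3 favg.py
```

```text
21.25 F [ 0.16 -0.21 -2.17] sd [0.48 0.4  0.55] Fn -2.030575970301021 +- 0.15537375019685057 pos [521.59 -89.92 154.26] pos.n -79.70175465640473
```

Call:
{"fn": "carry_out", "kwargs": {"targets": [-0.0015,0,0.0031,0,255,-0.0028,0,0.006,0,255,-0.0028,0,0.006,0,255,-0.0028,0,0.006,0,255]}}

```text
t: 21.75
eef_pos: [0.5244, -0.0899, 0.1483]
tool_rot: [[-1.0, -0.023, 0.0], [-0.023, 1.0, -0.0], [-0.0, -0.0, -1.0]]
ft_force: [-0.6, 0.2, 1.0]
grip_width: 0.0254
```

```bash
python3 favg.py
```

```text
22.35 F [-0.52 -0.24  0.74] sd [0.59 0.5  0.37] Fn 0.8891370531929071 +- 0.12397606685896427 pos [524.42 -89.87 148.35] pos.n -86.25016080318733
```

Call:
{"fn": "carry_out", "kwargs": {"targets": [-0.0005,0,0.001,0,255,-0.0009,0,0.002,0,255,-0.0009,0,0.002,0,255,-0.0009,0,0.002,0,255]}}

```text
t: 22.85
eef_pos: [0.5253, -0.0899, 0.1463]
tool_rot: [[-1.0, -0.023, 0.0], [-0.023, 1.0, -0.0], [-0.0, -0.0, -1.0]]
ft_force: [-0.2, 0.0, 1.7]
grip_width: 0.025
```

```bash
python3 favg.py; python3 look.py r6; python3 - <<'E'
from h import *
import pickle
views=[]
o,D=pickle.load(open('pics/r6.pkl','rb'));R=o['tool_rot']
for th in (25,None):
    row=[]
    t=np.radians(25)
    P=o['eef_pos']-R@[0,0,.011];a=R@[-np.sin(t),0,np.cos(t)];b=R@[np.cos(t),0,np.sin(t)];c=R[:,1];org=P+.05*a
    for k,(x0,y0) in (('top',(420,170)),('scene',(370,220))):
        cal,im=D[k];cr=cv2.convertScaleAbs(cv2.resize(im[y0:y0+48,x0:x0+48],None,fx=8,fy=8,interpolation=cv2.INTER_CUBIC),alpha=2.0)
        def P2(q):
            u=proj(cal,q);return (int((u[0]+.5-x0)*8),int((u[1]+.5-y0)*8))
        if th:
          for s,r,col in ((.0,.018,(255,0,0)),(.038,.0105,(0,255,0)),(.055,.001,(255,0,255)),(-.06,.0095,(0,0,255))):
            pts=np.array([P2(org+s*a+r*(np.cos(f)*b+np.sin(f)*c)) for f in np.linspace(0,6.28,25)])
            cv2.polylines(cr,[pts],True,col,1)
        row.append(cr)
    views.append(np.hstack(row))
cv2.imwrite('pics/ov6.png',cv2.resize(np.vstack(views),None,fx=.78,fy=.78))
E
```

```text
23.45 F [-0.7  -0.21  1.9 ] sd [0.48 0.59 0.43] Fn 2.02490624549406 +- 0.13121405569787292 pos [525.31 -89.85 146.32] pos.n -88.47082477313513
23.45 [ 0.5253 -0.0898  0.1463] [-0.7744  0.4921  1.6926] 0.02555213314692991
[[-0.9997 -0.0227 -0.    ]
 [-0.0227  0.9997 -0.    ]
 [ 0.     -0.     -1.    ]]
scene crop origin 333 206 scale 4
top crop origin 402 164 scale 4
```

View pics/ov6.png

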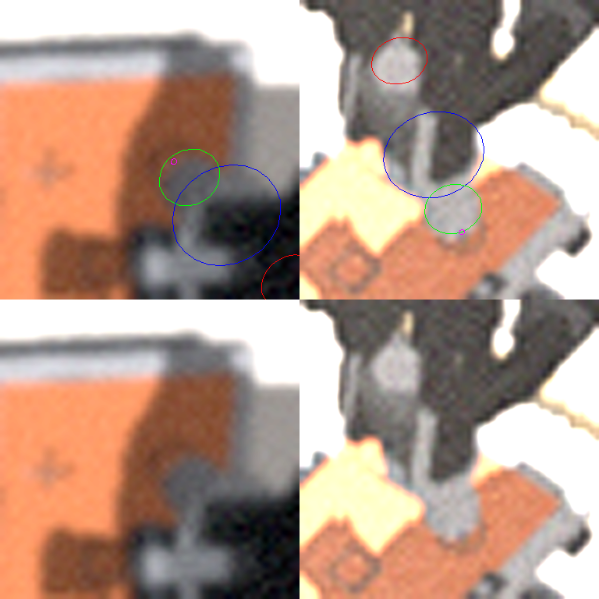

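```bash
python3 - <<'E'
from h import *
o=arm.observe();print(o['t'],o['eef_pos'],o['grip_width']);print(arm.sign_off())
E
```

```text
23.6 [ 0.52533026 -0.0898258   0.14631601] 0.025246634317644498
the job is handed in; nothing more can be done
None
```

I took the probe from its block, zeroed it on the smaller pad and handed it in pressed on the scribed ring, still gripped at 80 N, at 23.6 s. No verdict was reported.

- **Zeroing:** I pressed straight down until the force rose steeply to about 15 N. Both the pad and the plunger were then at the bottom.
- **Tilting:** The moves cannot tilt the tool. With a 20 N grip I drew the probe's nose twice against the rear top edge of the fixed wooden block, so it leaned in the jaws. The first pull gave only about 20°, because the probe pivoted about 17 mm behind the grasp point; the second brought it to about 25°.

Last checks on the ring:
- **Push:** the averaged net force along the plate normal was 4.1 ± 0.2 N, which puts the plunger about 5 mm in (half travel).
- **Squareness:** the 25° model overlay matched the cap, collar and nose to about half a pixel in the scene and top views. The cap-to-tip vector gave 25° from one image axis and about 27.7° from the other. I took it as 25° to within 1 or 2°; the plate itself measured about 25°.
- **Tip position:** after a 2 mm correction, the modelled tip projects within half a pixel of the ring centre. That is about 1 to 1.5 mm, inside the 8 mm radius. The nose hides the tip itself, so this was not seen directly.
- **Disagreement:** the wrist camera placed things about 1.6 mm off in y from the other two cameras, and I allowed for it.

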